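Put the watering-can rose away in the touch-latch garden box

ROBOT

A 6-joint arm with a two-finger parallel gripper is mounted at the origin on the work surface. World frame = base frame: x ahead of the robot, y to its left, z up, the work surface at z = 0. Lengths are in m, angles in rad, forces in N, time in s.
With the tool pointing down it reaches from about 0.325 to 0.875 m from the base axis. Payload 4.4 kg.
Tool frame: the origin (TCP) lies at the very end of the fingers, on their centre line; the grasp point (between the pads) lies bot.tcp_to_grasp behind it (bot.tcp_to_grasp is the distance from the TCP to the grasp point, in m); z points along the fingers, x is the direction in which the jaws open and shut, and the axes are right-handed (so a half turn about z gives the same grasp; the last joint's range is limited). The gripper opens to 85 mm and grips with 20 to 120 N. Pads are 22 mm wide; open, the fingers measure 114 mm over their backs; the gripper's body (76 mm by 85 mm) begins 54 mm behind the grasp point. The pads swing forward as they close: fully open they stand 13 mm farther back than shut.
Start: joints at [1.161, 0.207, 1.542, -0, 1.393, -0.15], TCP at [0.147, 0.556, 0.203] pointing down, gripper open.
Joint ranges: [-2.73, 2.73], [-0.86, 2.22], [0.23, 2.46], [-1.11, 4.25], [0.08, 2.63], [-2.82, 2.82]. Speed limits (rad/s): [2.79, 2.79, 3.14, 3.14, 3.14, 3.14].

INTERFACE

Orientations are given as [roll, pitch, yaw] about the fixed x, y, z axes, in that order (R = Rz(yaw) Ry(pitch) Rx(roll)).
In Python, from workcell import bot, vision, nets gives the robot as it stands.
- The arm moves only by the tool play_rows, never from a script. Its argument "rows" is a list of rows, each a list of 3 entries, a list of its own where there are three numbers: the opening, from 0 (shut) to 1 (fully open), then the shift along the tool's x, y, z in m, then the turn, a rotation vector about the tool's x, y, z in degrees. A call has 1 to 10 rows; each row is the pose to reach, as a shift and turn from the pose commanded when the call began, along the tool's axes at that moment; what a row does not reach only later rows make up. A row lasts 1/10 s, in which the tool goes at most 50 mm and 8.59 degrees, less where a joint would pass 70% of its speed; a pose out of reach is approached as far as the arm can. A call with a gripper value outside its range is refused whole. The fingers move at their own pace and stop on an object; "newtons" is the grip in N (left out, the last holds). Time passes only in rows, so rows that repeat a pose let the fingers close. It gives the time, the measured TCP pose, the force and the opening at its end, in the units of the state.
- bot.sense(): the state, without advancing time (a new reading comes with each control period).
- vision.grab_frame(name): name is "side" or "top"; returns a dict with "image" (420x560x3 uint8, red, green, blue), "fx", "fy", "cx", "cy" (pixels), "D" ([k1, k2, p1, p2, k3] as OpenCV has them; the pictures are not rectified), "pose" (4x4, takes a point from camera to world coordinates). Camera axes: x right, y up, looking along -z (the intrinsics and any distortion apply to the point x, -y, -z); pixel columns grow to the right and rows downward; lengths in m; the calibration is good to about 2 mm. A picture is of the moment at which its call begins. There is no depth.
- bot.hand_in(): hands the job in, once; it reports no verdict.
Trained networks look in a picture, given as the dict that the camera call returned (one of the last four; its "shot" number tells which), for a name from the list of things; names that differ only in an ending like _2 or _b are one class to them, and where a whole thing is asked for, a point or a joint stands for the part that bears it (a point fixed in the world has none). Each returns a list of dicts, best first, with "score" (0 to 1); they miss things now and then, are a little off and sometimes report something else, mostly with a low value. They report only what shows in the picture. A call takes as long as a camera call. They do not tell look-alikes from the thing itself.
- nets.look_for(picture, query): "box" ([left, top, right, bottom] in pixels, round what is visible of it).
- nets.outline_of(picture, query): "region" (420x560 bool, what is visible of it) and "box" ([left, top, right, bottom] in pixels, round what is visible of it).
The state is a dict: "time_s": time; "joints": joint angles; "qd": joint speeds; "joint_efforts": joint torques, N m; "tcp_pos": TCP position; "ee_rot": TCP orientation; "force": force on the tool from outside, world axes, zero at the start; "ft_torque": the same for the moment, N m; "opening": finger opening in m.
Only numpy, scipy, OpenCV 4.12 (cv2) and the standard library are available. Lean on these libraries where they do the work, as an engineer would, in place of code of your own. Each camera call takes 0.05 s, during which the arm holds its last target. There are 200 camera calls.

TASK

Watering is done: put the watering-can rose away in the slope-lidded box. Press the lid at its pad until the touch latch clicks, keep a finger on it as it springs so that it comes up gently, never flying, to its open stop; then reach in under the raised lid and stand the rose upright on its wide face on the floor of the box's empty right-hand compartment. Let go and push the lid down until the latch clicks and holds it shut, leaving everything else on the table where it is.

Things in the scene. Friction and masses are not known exactly. Their poses are not given: they have to be found in the camera images.
- box: Grey plastic garden box, fixed on the table, 240 deep (x) by 300 wide (y), walls 5, floor 8 thick. Origin: centre of its underside; x to its back, away from the robot, y to its left, z up. Front wall 75 high; sides rise from 75 at the front to 187 at x = +40, where the fixed rear top begins. A black lid slopes over the opening. Left part (y > +30) holds a slotted insert; a divider 50 high stands at y = +30.
- bay (a point): Spot for the rose: floor of the empty right-hand compartment (y -145 to +30), at x -45, y -60, z 8 in the box frame, same axes; any spot on that floor will do, clear of the latch body on the front wall at |y| < 17, x < -85. The open lid slants over this spot from behind: come in from the robot's side with the tool leaning 35 to 45 degrees from vertical, its top nearer the robot.
- lid (a joint): Lid angle (rad): 0 latched shut, -0.026 pressed in to its stop, 1.48 open stop. Push-push touch latch: pressed from 0 to -0.022 or deeper and let back, it frees; the hinge spring then throws the lid up (9 rad/s if not held back) and holds it open, pushing 1 to 2 N at the pad. Pushed down to -0.023 or deeper and let back, it latches at 0 again; one more press would free it.
- lid_hinge (a point): Middle of the lid's hinge line, fixed on the box at x +40, y 0, z 191 in the box frame, same axes as the box. The lid turns about its y axis; a positive angle lifts the front edge. Latched, the lid falls towards the robot at 35 degrees below level; fully open it points up and towards the robot at 50 degrees above level.
- lid_pad (a point): Centre of the round grey press pad (32 across) on the lid's outer face at the middle of its front; moves with the lid. 172 from the hinge line along the lid, 5.5 out from the lid's plane through the hinge. x runs along the lid to the hinge, z out of its outer face. The lid is 5 thick, 314 wide, its front edge 202 from the hinge. Stroke from latched to pressed 4.5 here, then rigid; 5 to 8 N is enough.
- rose_mid (a point): Centre, half-way up, of the watering-can rose: blue plastic, 95 high, standing on its wide round perforated face (68 across); the face is 11 thick, a cone narrows to 28 across at 46 above the table, and from 50 up to the top it is a straight round tube 26 across, to be gripped there. About 50 g. z up along its axis.
- funnel_mid (a point): Half-way up a blue plastic funnel standing mouth down, 112 high, 100 across at the table, narrowing to a tapered spout 24 to 16 across at the top. Leave alone. It and the rose may stand either way round, one left and one right of the box's front.
- connector_mid (a point): Half-way up a hose connector, a stepped blue and black cylinder 40 across, 60 high. Leave alone.
- jar_mid (a point): Half-way up an empty, open glass mayonnaise jar, 76 across, 112 high. Leave alone.
- cap0_mid (a point): Middle of a metal twist lid lying flat, 66 across, 13 thick. Leave alone.
- cap1_mid (a point): Middle of the other metal twist lid, same size, lying flat. Leave alone.
- toggle_mid (a point): Middle of a loose steel toggle latch lying on the table, about 100 by 26, 15 high. Leave alone.
Mind the look-alikes: they are no part of the job. Leave any orange or turquoise look-alike of the part that bears rose_mid alone.

How it is judged:
On the way, in this order (a step that is already met when the one before it is completed fails the run):
1. the lid has been freed and let up to its open stop (value of joint lid above 1.42 rad), for 0.2 s.
2. the rose stands upright on the floor of the empty compartment, let go, the lid still up (x of rose_mid in the frame of box between -0.095 and 0.09 m and y of rose_mid in the frame of box between -0.125 and 0.01 m and z of rose_mid in the frame of box between 0.047 and 0.064 m and angle between rose_mid's own z axis and vertical below 0.15 rad and value of joint lid above 0.8 rad and contact force between rose and the fingers below 0.05 N), for 0.2 s.
At the end, for the whole second after the job is handed in: The lid is latched shut by itself (angle between -0.012 and 0.02 rad, at rest); the rose stands upright (within 0.15 rad) at rest on the floor of the right-hand compartment: its middle at x -95 to 90, y -125 to 10, z 47 to 64 mm in the box frame (x of rose_mid in the frame of box between -0.095 and 0.09 m and y of rose_mid in the frame of box between -0.125 and 0.01 m and z of rose_mid in the frame of box between 0.047 and 0.064 m and angle between rose_mid's own z axis and vertical below 0.15 rad and value of joint lid between -0.012 and 0.02 rad and linear speed of rose below 0.02 m/s and velocity of joint lid below 0.05 rad/s); the robot touches nothing.
It fails at once if the lid is let fly up (opens faster than 2.5 rad/s) (velocity of joint lid above 2.5 rad/s).
It fails at once if another thing on the table is shifted by more than 25 mm (distance of any of jar_mid, funnel_mid, connector_mid, cap0_mid, cap1_mid, toggle_mid from where it was at the start of the episode above 0.025 m).
It also fails if it takes over 72 s, if anything falls off the work surface, if the arm or the gripper's body presses on something with over 40 N, if the wrist force passes 120 N, or if a joint passes its speed limit or range.

## Working session

There is one attempt and no reset: what is moved stays moved. The work goes in short steps, Python scripts to look and compute and a tool call to move; the robot and the scene stay as the last step left them, time stands still between calls to the robot, and variables do not carry over. Pictures are saved under pics/ and viewed, about 8 in all and at most 12, crops included, and the job is handed in when it is done.

Besides the shell and the picture viewer there is one more tool, called after "Call:" as a command line: name --argument value ..., lists and objects as JSON in quotes. play_rows: Moves the arm, as the interface text tells. Its arguments: {"type":"object","properties":{"rows":{"type":"array"},"newtons":{"type":"number"}},"required":["rows"]}

```bash
ls; mkdir -p pics; cat > h.py <<'E'
import numpy as np,cv2
from workcell import bot,vision,nets
def K(f): return np.array([[f['fx'],0,f['cx']],[0,f['fy'],f['cy']],[0,0,1.]])
def ray(f,uv):
    p=cv2.undistortPoints(np.array([[uv]],float),K(f),np.array(f['D'],float))[0,0]
    T=np.array(f['pose']); d=T[:3,:3]@np.array([p[0],-p[1],-1]); return T[:3,3],d/np.linalg.norm(d)
def onz(f,uv,z):
    o,d=ray(f,uv); return o+d*(z-o[2])/d[2]
def proj(f,P):
    T=np.array(f['pose']); P=np.atleast_2d(P); c=(P-T[:3,3])@T[:3,:3]
    q=c*[1,-1,-1]; return cv2.projectPoints(q,np.zeros(3),np.zeros(3),K(f),np.array(f['D'],float))[0][:,0]
def save(f,n,s=1): cv2.imwrite('pics/'+n+'.png',cv2.resize(f['image'][:,:,::-1],None,fx=s,fy=s))
E
python3 - <<'E'
from h import *
for n in ('top','side'):
    f=vision.grab_frame(n); save(f,n+'0',1.4); print(n,np.round(f['pose'],3).tolist(),f['fx'])
    for q in ('box','lid_pad','rose_mid','funnel_mid','jar_mid','cap0_mid','toggle_mid','connector_mid'):
        print(q,[(round(r['score'],2),np.round(r['box']).tolist()) for r in nets.look_for(f,q)[:3]])
print(bot.sense(),bot.tcp_to_grasp)
E
```

```text
pics
top [[-0.021, 0.979, -0.201, 0.279], [-1.0, -0.02, 0.006, 0.026], [0.002, 0.201, 0.98, 1.391], [0.0, 0.0, 0.0, 1.0]] 529.7384876725433
box [(0.66, [136.0, 232.0, 173.0, 269.0]), (0.64, [215.0, 88.0, 346.0, 205.0])]
lid_pad [(0.94, [218.0, 117.0, 344.0, 200.0]), (0.74, [274.0, 238.0, 297.0, 261.0])]
rose_mid [(0.75, [381.0, 267.0, 406.0, 291.0]), (0.73, [406.0, 224.0, 431.0, 247.0]), (0.57, [419.0, 267.0, 454.0, 288.0])]
funnel_mid [(0.65, [139.0, 230.0, 174.0, 267.0])]
jar_mid [(0.6, [417.0, 167.0, 456.0, 204.0])]
cap0_mid [(0.85, [272.0, 237.0, 299.0, 261.0])]
toggle_mid [(0.54, [190.0, 257.0, 201.0, 293.0])]
connector_mid [(0.51, [342.0, 253.0, 352.0, 267.0])]
side [[-0.991, 0.081, -0.107, 0.441], [-0.134, -0.638, 0.758, 0.762], [-0.006, 0.766, 0.643, 0.748], [0.0, 0.0, 0.0, 1.0]] 432.10051789648094
box [(0.67, [142.0, 139.0, 286.0, 296.0])]
lid_pad [(0.94, [186.0, 145.0, 286.0, 273.0]), (0.73, [285.0, 343.0, 338.0, 406.0])]
rose_mid [(0.84, [315.0, 138.0, 338.0, 173.0]), (0.79, [352.0, 150.0, 376.0, 189.0]), (0.62, [355.0, 134.0, 376.0, 169.0])]
funnel_mid [(0.57, [284.0, 341
[... 354 characters left out ...]
354.0, 212.0])]
{'time_s': 0.9, 'joints': array([ 1.16149981e+00,  2.06604897e-01,  1.54149378e+00,  2.74680607e-05,
        1.39349070e+00, -1.50511350e-01]), 'qd': array([-4.08366241e-07, -7.37080987e-04,  5.75186040e-04,  1.14640261e-03,
        4.49057149e-04,  6.51303857e-04]), 'joint_efforts': array([ 1.04303257e-03, -3.83030498e+01, -2.91982895e+01, -1.60789500e-04,
        5.01234917e-04, -6.25886756e-06]), 'tcp_pos': array([0.147158  , 0.5558598 , 0.20278185]), 'ee_rot': array([-3.14156641e+00, -7.29653926e-06,  1.31200632e+00]), 'force': array([ 0.48963744, -0.02662893, -0.52642578]), 'ft_torque': array([-0.02675439, -0.02136822,  0.0170949 ]), 'opening': 0.0851124436946455} 0.0187
```

View pics/top0.png

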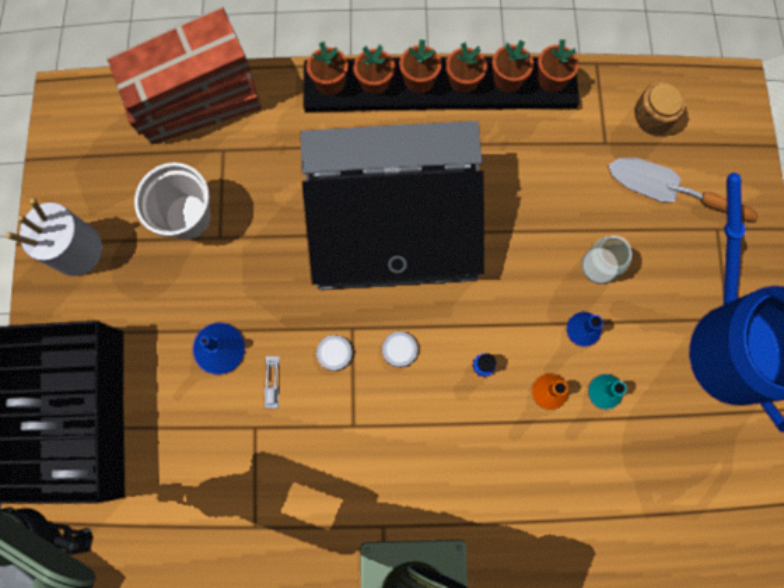

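View pics/side0.png

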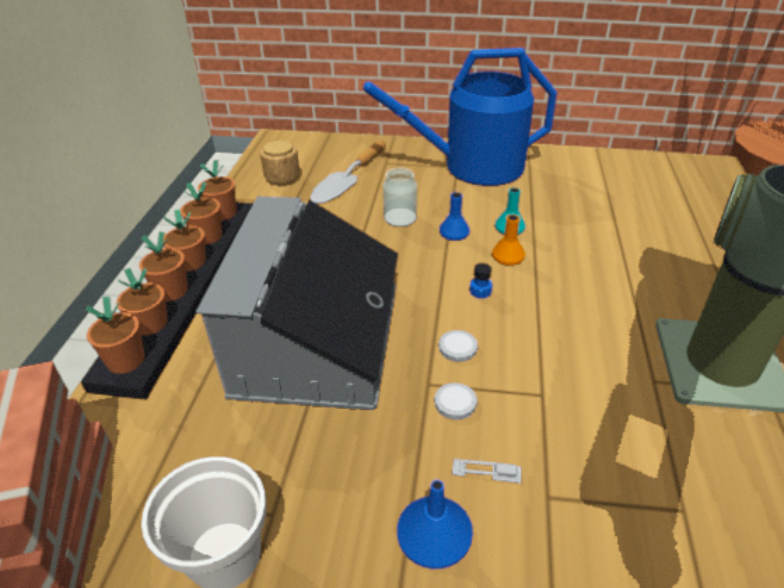

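The views show the closed box with its pad at about (397,264) in the top picture (x1.4). The real blue rose is at about (585,328), on the robot's right, with orange and turquoise look-alikes nearby. The funnel is on the left at (219,348), and the caps, toggle and connector are in front of the box.

```bash
cat > m.py <<'E'
from h import *
from scipy.optimize import least_squares
c,s=np.cos(np.radians(35)),np.sin(np.radians(35))
def lidpt(r,y,n): return np.array([40-r*c-n*s,y,191-r*s+n*c])/1000
obs=[]
for n in ('top','side'):
    f=vision.grab_frame(n); im=f['image']; g=cv2.cvtColor(im,cv2.COLOR_RGB2GRAY)
    r=[r for r in nets.outline_of(f,'lid_pad') if r['score']>.8][0]
    m=r['region'].astype(np.uint8); h=cv2.convexHull(max(cv2.findContours(m,0,2)[0],key=cv2.contourArea))
    e=3
    while len(q:=cv2.approxPolyDP(h,e,True))>4: e+=1
    q=q[:,0].astype(float)
    x0,y0,x1,y1=map(int,r['box']); 
    mm=cv2.erode(m,np.ones((9,9))); 
    bright=((g>np.median(g[mm>0])+25)&(mm>0)); u=np.argwhere(bright)[:,::-1]
    print(n,q.tolist(),'pad',u.mean(0),len(u),u.std(0))
    obs.append((f,q,u.mean(0)))
    # rose
    hsv=cv2.cvtColor(im,cv2.COLOR_RGB2HSV); b=cv2.inRange(hsv,(105,120,40),(130,255,255))
    k,l,st,ce=cv2.connectedComponentsWithStats(b)
    print([(st[i].tolist(),np.round(ce[i],1).tolist()) for i in range(1,k) if st[i][4]>60])
    np.save(n+'b.npy',b)
def B(p,P): 
    R=np.array([[np.cos(p[2]),-np.sin(p[2]),0],[np.sin(p[2]),np.cos(p[2]),0],[0,0,1]]); return P@R.T+[p[0],p[1],0]
C=np.array([lidpt(r,y,3.5) for r in(0,202) for y in (157,-157)]); pad=lidpt(172,0,5.5)[None]
def res(p):
    o=[]
    for f,q,u in obs:
        pc=proj(f,B(p,C)); 
        o+=[(a-q[np.argmin(np.hypot(*(q-a).T))])*.5 for a in pc]; o.append((proj(f,B(p,pad))[0]-u))
    return np.clip(np.concatenate(o),-8,8)
p0=onz(obs[0][0],obs[0][2],.0969); p=least_squares(res,[p0[0]+.104,p0[1],0],loss='soft_l1').x
print(p,res(p).round(1).tolist()); print('pad',B(p,pad)); np.save('box.npy',p)
for f,q,u in obs:
    im=f['image'].copy()
    E=np.array([[x,y,0] for x in(-.12,.12) for y in(-.15,.15)]+[[.04,.15,.187],[.04,-.15,.187]])
    for a in proj(f,B(p,np.vstack([C,pad,E]))): cv2.circle(im,tuple(int(round(v)) for v in a),1,(255,0,0),-1)
    cv2.imwrite('pics/fit%d.png'%f['shot'],cv2.resize(im[80:310,130:360,::-1],None,fx=2.5,fy=2.5))
    print('pics/fit%d.png'%f['shot'])
E
python3 m.py
```

```text
Traceback (most recent call last):
  File "m.py", line 8, in <module>
    r=[r for r in nets.outline_of(f,'lid_pad') if r['score']>.8][0]
      ~~~~~~~~~~~~~~~~~~~~~~~~~~~~~~~~~~~~~~~~~~~~~~~~~~~~~~~~~~^^^
IndexError: list index out of range
```

```bash
sed -i "s/r=\[r for r in nets.outline_of(f,'lid_pad') if r\['score'\]>.8\]\[0\]/r=max(nets.outline_of(f,'lid_pad'),key=lambda r:r['region'].sum()); print(r['score'])/" m.py; python3 m.py
```

```text
0.87
top [[344.0, 123.0], [343.0, 194.0], [224.0, 201.0], [218.0, 130.0]] pad [283.29761905 188.19047619] 84 [4.19971587 3.56061856]
[([493, 124, 67, 184, 5546], [529.4, 237.7]), ([405, 223, 26, 24, 450], [416.7, 234.6]), ([138, 231, 36, 36, 1031], [155.9, 248.5]), ([338, 254, 15, 15, 81], [343.2, 262.5])]
0.63
side [[221.0, 142.0], [284.0, 180.0], [267.0, 272.0], [186.0, 230.0]] pad [267.02439024 213.53658537] 82 [3.75783932 3.45421313]
[([260, 34, 137, 98, 5539], [346.4, 85.1]), ([314, 139, 21, 32, 382], [324.4, 158.2]), ([336, 199, 15, 14, 172], [343.1, 205.3]), ([284, 344, 53, 62, 2226], [310.1, 378.8])]
[0.69548769 0.02209647 0.03942341] [-1.7, -2.3, 0.5, -2.4, -0.9, 0.9, 1.2, 0.8, 0.0, 0.3, -2.1, -2.7, -1.8, -1.1, 1.1, -0.4, 0.2, 0.5, 0.4, 0.5]
pad [[0.59151972 0.01799557 0.09685019]]
pics/fit4.png
pics/fit5.png
```

```bash
cat >> h.py <<'E'
from scipy.spatial.transform import Rotation as Ro
from scipy.optimize import least_squares
try: bp=np.load('box.npy')
except Exception: pass
def BW(P):
    return Ro.from_euler('z',bp[2]).apply(np.asarray(P,float)/1000)+[bp[0],bp[1],0]
def ori(lean,yaw=None):  # lean deg: top towards robot; tool x ~ +y of box
    yaw=np.pi/2+bp[2] if yaw is None else yaw
    return Ro.from_euler('xyz',[np.pi,0,yaw])*Ro.from_euler('x',lean,degrees=True)
def rel(targets,start=None):
    """targets: list of (worldpos, Rotation). prints mm shift & deg rotvec from start (default sensed)"""
    if start is None:
        s=bot.sense(); start=(s['tcp_pos'],Ro.from_euler('xyz',s['ee_rot']))
    for P,R in targets:
        print([round(float(v),4) for v in start[1].inv().apply(P-start[0])],[round(float(v),1) for v in (start[1].inv()*R).as_rotvec(degrees=True)])
def lidpose(th,press=0,y=0):
    """tcp pose touching lid at pad for lid angle th(rad); press = mm off (positive=away)"""
    f=np.radians(35)-th; lean=max(np.degrees(f),0)
    n=np.array([-np.sin(f),0,np.cos(f)]); d=np.array([-np.cos(f),0,-np.sin(f)])
    h=11*abs(np.sin(f-np.radians(lean)))
    return BW(np.array([40,y,191])+172*d+(5.5+h+press)*n),ori(lean)
def rosefit(boxes,z0=0):
    a=np.linspace(0,2*np.pi,60); 
    pts=np.array([[r*np.cos(t),r*np.sin(t),z] for r,z in((34,0),(34,11),(14,46),(13,50),(13,95)) for t in a])/1000
    def res(p):
        o=[]
        for f,b in boxes:
            q=proj(f,pts+[p[0],p[1],z0]); o.append(np.r_[q.min(0),q.max(0)]-b)
        return np.concatenate(o)
    f,b=boxes[0]; p=onz(f,((b[0]+b[2])/2,(b[1]+b[3])/2),.03+z0)
    r=least_squares(res,p[:2],loss='soft_l1'); return r.x,res(r.x).round(1)
E
python3 - <<'E'
from h import *
print('lean check',ori(35).as_matrix()[:,2])
t=vision.grab_frame('top'); s=vision.grab_frame('side')
x,r=rosefit([(t,[405,223,430.,246]),(s,[314,139,334.,172])]); print('rose',x,r)
print(rosefit([(t,[405,223,430.,246])]),rosefit([(s,[314,139,334.,172])]))
for th in (0,.6,1.48): print(lidpose(th)[0])
# moves: straight up to yaw, then to standoff
P=lidpose(0,80); rel([(bot.sense()['tcp_pos']*[1,1,0]+[.15,-.2,.35],ori(0)),P])
E
```

```text
lean check [-0.57313077 -0.02260648 -0.81915204]
rose [ 0.48061418 -0.33687401] [-1.1 -1.4  0.6  1.3 -1.1 -2.4  1.4  0.3]
(array([ 0.48053172, -0.33755649]), array([-0.9, -1.4,  0.8,  1.3])) (array([ 0.48076487, -0.33309565]), array([-1.3, -1.7,  1.3,  1.1]))
[0.59151972 0.01799557 0.09685019]
[0.56354069 0.01689197 0.19463089]
[0.6351283  0.01971566 0.3313418 ]
[-0.155, 0.1962, -0.1472] [0.0, -0.0, -17.1]
[-0.4197, 0.5233, 0.0404] [34.7, -5.2, -16.5]
```

View pics/fit5.png

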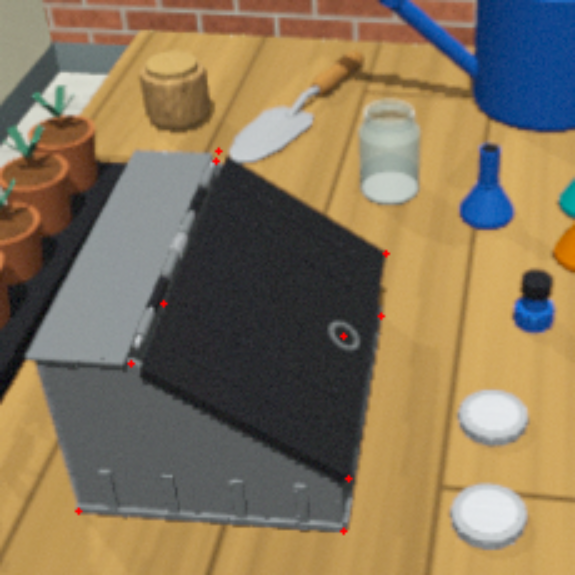

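The overlay matches the box: the pad dot sits in the ring at (343,335), and the corners fall on the edges. The sign of the lean in my helper is wrong, so I'll fix it and then move.

```bash
sed -i "s/Ro.from_euler('x',lean,degrees=True)/Ro.from_euler('x',-lean,degrees=True)/" h.py; python3 - <<'E'
from h import *
print(ori(35).as_matrix()[:,2])
P=lidpose(0,60); print(P[0]); rel([(np.array([.4,.25,.30]),ori(20)),P])
E
```

```text
[ 0.57313077  0.02260648 -0.81915204]
[0.55713187 0.01663918 0.14599931]
[-0.231, 0.3227, -0.0972] [-19.8, 3.0, -16.9]
[-0.4164, 0.5343, 0.0568] [-34.7, 5.2, -16.5]
```

Call:
play_rows --rows '[[0,[-0.01,0.02,-0.04],[0,0,-2]],[0,[-0.231,0.323,-0.097],[-19.8,3.0,-16.9]],[0,[-0.231,0.323,-0.097],[-19.8,3.0,-16.9]],[0,[-0.231,0.323,-0.097],[-19.8,3.0,-16.9]],[0,[-0.231,0.323,-0.097],[-19.8,3.0,-16.9]],[0,[-0.231,0.323,-0.097],[-19.8,3.0,-16.9]],[0,[-0.231,0.323,-0.097],[-19.8,3.0,-16.9]],[0,[-0.231,0.323,-0.097],[-19.8,3.0,-16.9]],[0,[-0.231,0.323,-0.097],[-19.8,3.0,-16.9]],[0,[-0.231,0.323,-0.097],[-19.8,3.0,-16.9]]]' --newtons 40

```text
time_s: 2.3
tcp_pos: [0.4027, 0.247, 0.3012]
ee_rot: [2.79, -0.001, 1.604]
force: [-0.4, 0.5, -0.2]
opening: -0.0003
```

```bash
python3 - <<'E'
from h import *
s=bot.sense();print(s['tcp_pos'],s['joints'],s['force']); rel([lidpose(0,60),lidpose(0,15)])
E
```

```text
[0.40267385 0.24698781 0.30124647] [ 0.47439627 -0.30394268  1.87077903 -0.15445456  1.25816882 -1.10493657] [-0.40573784  0.45524585 -0.22587698]
[-0.2354, 0.0845, 0.1961] [-14.9, 0.1, -0.4]
[-0.2353, 0.0961, 0.2396] [-14.9, 0.1, -0.4]
```

Call:
play_rows --rows '[[0,[-0.235,0.0845,0.196],[-15,0,-0.4]],[0,[-0.235,0.0845,0.196],[-15,0,-0.4]],[0,[-0.235,0.0845,0.196],[-15,0,-0.4]],[0,[-0.235,0.0845,0.196],[-15,0,-0.4]],[0,[-0.235,0.0845,0.196],[-15,0,-0.4]],[0,[-0.235,0.0845,0.196],[-15,0,-0.4]],[0,[-0.235,0.0845,0.196],[-15,0,-0.4]],[0,[-0.235,0.096,0.24],[-15,0,-0.4]],[0,[-0.235,0.096,0.24],[-15,0,-0.4]],[0,[-0.235,0.096,0.24],[-15,0,-0.4]]]'

```text
time_s: 3.3
tcp_pos: [0.58, 0.0231, 0.1041]
ee_rot: [2.537, 0.001, 1.617]
force: [0.4, -0.0, 0.3]
opening: -0.0001
```

```bash
python3 - <<'E'
from h import *
s=bot.sense();print(s['tcp_pos'],s['ee_rot'],s['joints'],s['force']); rel([lidpose(0,5),lidpose(0,0),lidpose(0,-5)])
f=vision.grab_frame('side'); cv2.imwrite('pics/pre.png',cv2.resize(f['image'][80:310,130:400,::-1],None,fx=2.5,fy=2.5))
E
```

```text
[0.58004929 0.02307445 0.10408042] [2.53701018e+00 9.35363643e-04 1.61734320e+00] [-0.18900092  0.01389965  2.13046901  0.32532942  0.42541358 -2.06435411] [ 0.36002654 -0.00384637  0.32995915]
[-0.0056, 0.0051, 0.0073] [-0.4, -0.2, 0.4]
[-0.0056, 0.0051, 0.0123] [-0.4, -0.2, 0.4]
[-0.0056, 0.0052, 0.0173] [-0.4, -0.2, 0.4]
```

View pics/pre.png

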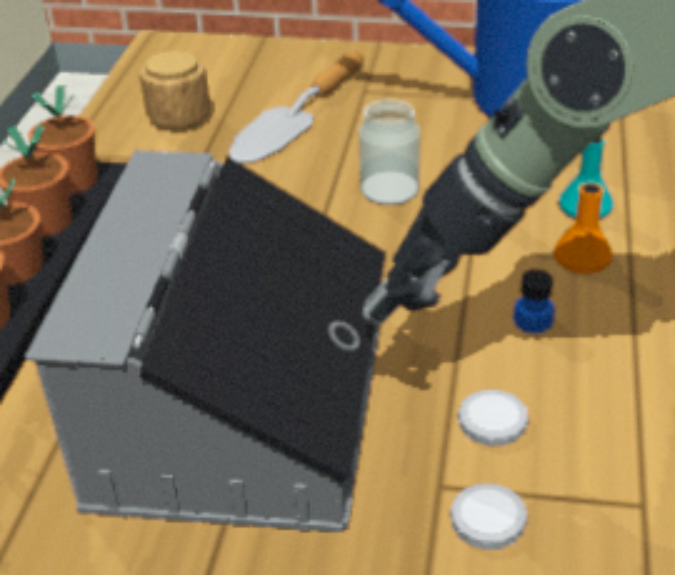

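The shut finger is poised just off the pad ring at (345,335). I'll approach and press in small steps.

Call:
play_rows --rows '[[0,[-0.003,0.003,0.005],[0,0,0]],[0,[-0.0055,0.005,0.0075],[0,0,0]],[0,[-0.0055,0.005,0.0095],[0,0,0]],[0,[-0.0055,0.005,0.0115],[0,0,0]],[0,[-0.0055,0.005,0.013],[0,0,0]],[0,[-0.0055,0.005,0.014],[0,0,0]],[0,[-0.0055,0.005,0.014],[0,0,0]]]'

```text
time_s: 4.05
tcp_pos: [0.5937, 0.017, 0.098]
ee_rot: [2.532, 0.003, 1.616]
force: [-0.6, 0.3, -1.3]
opening: -0.0
```

```bash
python3 - <<'E'
from h import *
s=bot.sense();print(s['tcp_pos'],s['ee_rot'],s['force']); rel([lidpose(0,0)])
E
```

```text
[0.5936923  0.01700378 0.09799111] [2.53197    0.00268831 1.61631632] [-0.64890219  0.31988175 -1.28788591]
[0.0011, -0.0024, -0.0003] [-0.1, -0.1, 0.4]
```

Call:
play_rows --rows '[[0,[0.001,-0.002,0.001],[0,0,0]],[0,[0.001,-0.002,0.002],[0,0,0]],[0,[0.001,-0.002,0.003],[0,0,0]],[0,[0.001,-0.002,0.003],[0,0,0]]]'

```text
time_s: 4.45
tcp_pos: [0.5938, 0.018, 0.0944]
ee_rot: [2.532, 0.003, 1.616]
force: [0.8, -0.1, -0.0]
opening: 0.0002
```

```bash
python3 - <<'E'
from h import *
s=bot.sense();print(s['tcp_pos'],s['ee_rot'],s['force']); rel([lidpose(0,0)])
E
```

```text
[0.59384236 0.01797699 0.09439532] [2.53189633 0.0026443  1.61625594] [ 0.75884148 -0.05446586 -0.02799254]
[0.0001, -0.0005, -0.0033] [-0.1, -0.1, 0.4]
```

Call:
play_rows --rows '[[0,[0,0,0.001],[0,0,0]],[0,[0,0,0.002],[0,0,0]],[0,[0,0,0.003],[0,0,0]],[0,[0,0,0.003],[0,0,0]]]'

```text
time_s: 4.85
tcp_pos: [0.5956, 0.018, 0.092]
ee_rot: [2.532, 0.003, 1.616]
force: [-0.6, -0.4, -1.0]
opening: -0.0001
```

```bash
python3 - <<'E'
from h import *
ims=[]
for n in('side','top'):
    f=vision.grab_frame(n); im=f['image'].copy(); t=bot.sense()['tcp_pos']
    u=proj(f,t)[0]; print(n,u); x,y=map(int,u); c=im[y-45:y+45,x-55:x+55]
    c=cv2.resize(c,None,fx=7,fy=6,interpolation=cv2.INTER_CUBIC)[:,:,::-1].copy()
    cv2.drawMarker(c,(int((u[0]-x+55)*7),int((u[1]-y+45)*6)),(0,0,255),0,12,1); ims.append(c[100:400])
cv2.imwrite('pics/c1.png',np.vstack(ims))
E
```

```text
side [265.77957543 215.4920114 ]
top [283.28677728 187.38505449]
```

View pics/c1.png

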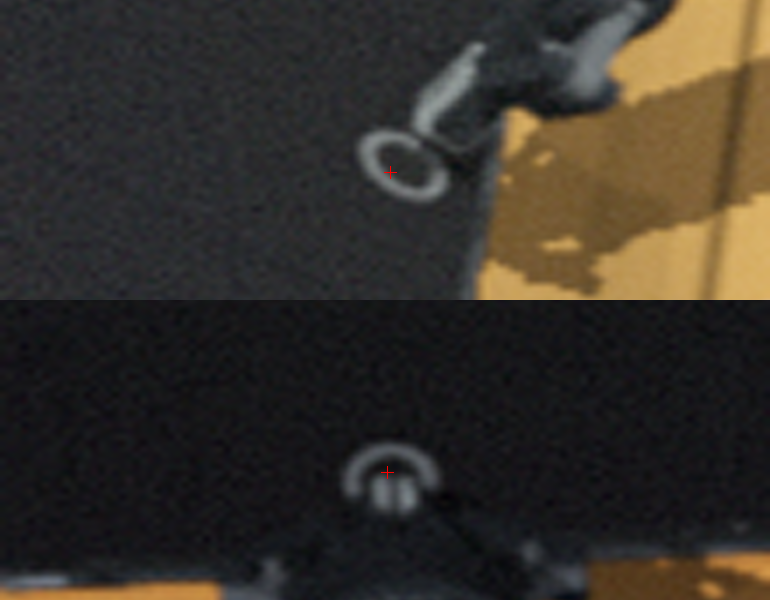

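The side crop shows the fingertip about 10 mm short of the pad, with a gap to its shadow, and the projected TCP mark sits past it. I'll keep pressing in small steps and watch the force.

Call:
play_rows --rows '[[0,[0,0,0.001],[0,0,0]],[0,[0,0,0.002],[0,0,0]],[0,[0,0,0.003],[0,0,0]],[0,[0,0,0.003],[0,0,0]]]'

```text
time_s: 5.35
tcp_pos: [0.5973, 0.0181, 0.0895]
ee_rot: [2.532, 0.003, 1.616]
force: [0.4, -0.7, -0.4]
opening: 0.0001
```

Call:
play_rows --rows '[[0,[0,0,0.001],[0,0,0]],[0,[0,0,0.002],[0,0,0]],[0,[0,0,0.003],[0,0,0]],[0,[0,0,0.003],[0,0,0]]]'

```text
time_s: 5.75
tcp_pos: [0.599, 0.0182, 0.0871]
ee_rot: [2.532, 0.003, 1.616]
force: [0.4, 0.8, -0.3]
opening: -0.0
```

Call:
play_rows --rows '[[0,[0,0,0.001],[0,0,0]],[0,[0,0,0.002],[0,0,0]],[0,[0,0,0.003],[0,0,0]],[0,[0,0,0.003],[0,0,0]]]'

```text
time_s: 6.15
tcp_pos: [0.6008, 0.0182, 0.0846]
ee_rot: [2.532, 0.003, 1.616]
force: [0.2, -0.4, 1.0]
opening: 0.0003
```

```bash
python3 - <<'E'
from h import *
ims=[]
for n in('side','top'):
    f=vision.grab_frame(n); im=f['image'].copy(); s=bot.sense();t=s['tcp_pos']; R=Ro.from_euler('xyz',s['ee_rot'])
    u=proj(f,t)[0]; x,y=map(int,u); c=im[y-45:y+45,x-55:x+55]
    c=cv2.resize(c,None,fx=7,fy=6,interpolation=cv2.INTER_CUBIC)[:,:,::-1].copy()
    for k,(off,col) in enumerate([([0,0,0],(0,0,255)),([0,0,-.015],(0,255,0)),([0,0,-.03],(255,255,0)),([0,0,-.06],(255,0,255))]):
        v=proj(f,t+R.apply(off))[0]
        cv2.drawMarker(c,(int((v[0]-x+55)*7),int((v[1]-y+45)*6)),col,0,12,1)
    ims.append(c[100:400])
print(s['force'],t)
cv2.imwrite('pics/c2.png',np.vstack(ims))
E
```

```text
[0.11001689 1.30636215 0.08167765] [0.60077066 0.01822987 0.08475099]
```

View pics/c2.png

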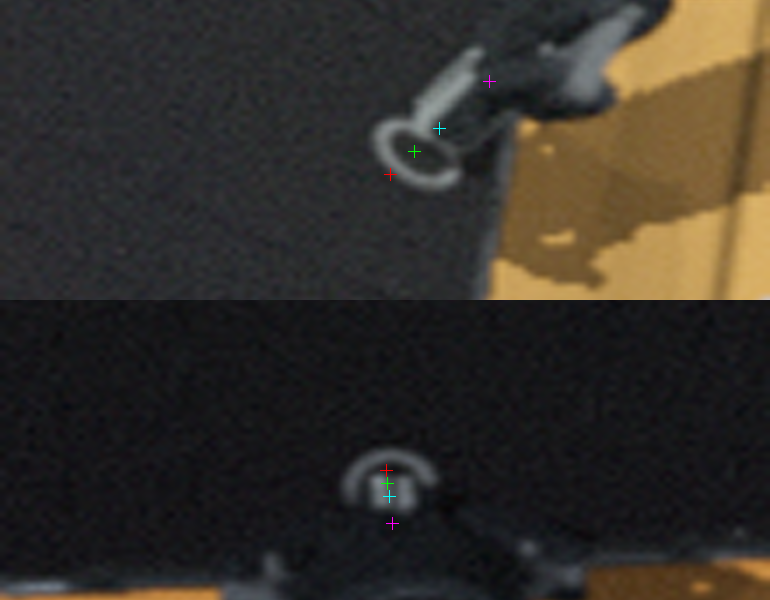

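The side and top crops show the fingers on the tool axis with their visible end about 10–15 mm short of the reported TCP. The error therefore lies along tool z. I'll keep creeping in until the force shows.

Call:
play_rows --rows '[[0,[0,0,0.001],[0,0,0]],[0,[0,0,0.002],[0,0,0]],[0,[0,0,0.003],[0,0,0]],[0,[0,0,0.003],[0,0,0]]]'

```text
time_s: 6.65
tcp_pos: [0.6025, 0.0183, 0.0822]
ee_rot: [2.532, 0.003, 1.616]
force: [0.2, -0.2, 0.3]
opening: 0.0
```

Call:
play_rows --rows '[[0,[0,0,0.001],[0,0,0]],[0,[0,0,0.002],[0,0,0]],[0,[0,0,0.003],[0,0,0]],[0,[0,0,0.003],[0,0,0]]]'

```text
time_s: 7.05
tcp_pos: [0.6042, 0.0184, 0.0798]
ee_rot: [2.532, 0.003, 1.616]
force: [0.5, 0.9, -0.7]
opening: 0.0001
```

```bash
python3 - <<'E'
from h import *
ims=[]
for n in('side','top'):
    f=vision.grab_frame(n); im=f['image'].copy(); s=bot.sense();t=s['tcp_pos']; R=Ro.from_euler('xyz',s['ee_rot'])
    u=proj(f,lidpose(0)[0])[0]; x,y=map(int,u); c=im[y-25:y+25,x-38:x+38]
    c=cv2.resize(c,None,fx=10,fy=6*10/6,interpolation=cv2.INTER_CUBIC)[:,:,::-1].astype(float)
    c=np.clip(c*2,0,255).astype(np.uint8)
    for off,col in [([0,0,0],(0,0,255)),([0,0,-.02],(0,255,0)),([0,0,-.04],(255,255,0))]:
        v=proj(f,t+R.apply(off))[0]
        cv2.drawMarker(c,(int((v[0]-x+38)*10),int((v[1]-y+25)*10)),col,0,12,1)
    v=u; cv2.drawMarker(c,(int((v[0]-x+38)*10),int((v[1]-y+25)*10)),(255,255,255),1,10,1)
    ims.append(c[50:345])
print(s['force'],t)
cv2.imwrite('pics/c3.png',np.vstack(ims))
E
```

```text
[-0.86164995  0.0616366   0.15587892] [0.6041735  0.01839143 0.07980269]
```

View pics/c3.png

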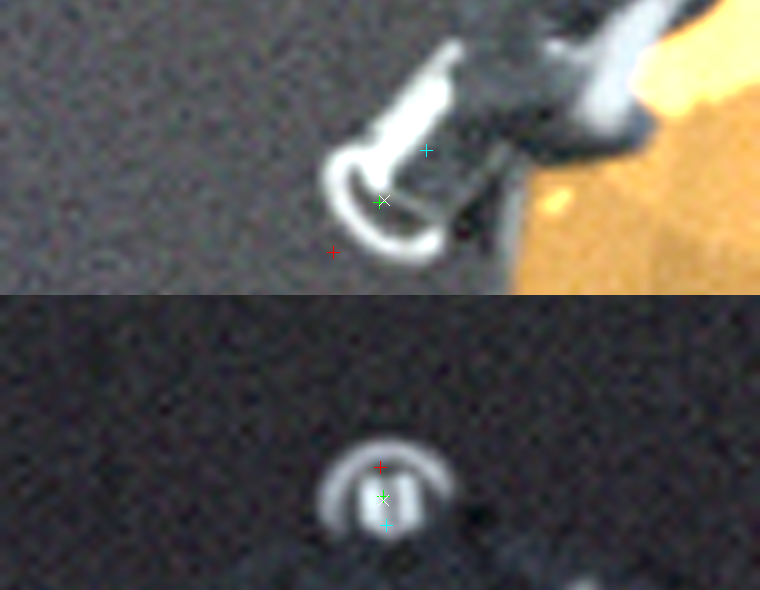

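The tip now overlaps the ring at (405,203) in the side crop, with its end about 22–25 mm behind the reported TCP. Contact should be close.

Call:
play_rows --rows '[[0,[0,0,0.001],[0,0,0]],[0,[0,0,0.002],[0,0,0]],[0,[0,0,0.003],[0,0,0]],[0,[0,0,0.003],[0,0,0]]]'

```text
time_s: 7.55
tcp_pos: [0.6059, 0.0184, 0.0773]
ee_rot: [2.532, 0.003, 1.616]
force: [-0.6, 0.3, -0.1]
opening: -0.0004
```

Call:
play_rows --rows '[[0,[0,0,0.001],[0,0,0]],[0,[0,0,0.002],[0,0,0]],[0,[0,0,0.003],[0,0,0]],[0,[0,0,0.003],[0,0,0]]]'

```text
time_s: 7.95
tcp_pos: [0.6076, 0.0185, 0.0748]
ee_rot: [2.532, 0.003, 1.616]
force: [0.4, -0.3, 0.2]
opening: 0.0002
```

Call:
play_rows --rows '[[0,[0,0,0.001],[0,0,0]],[0,[0,0,0.002],[0,0,0]],[0,[0,0,0.003],[0,0,0]],[0,[0,0,0.003],[0,0,0]]]'

```text
time_s: 8.35
tcp_pos: [0.6094, 0.0186, 0.0725]
ee_rot: [2.532, 0.003, 1.616]
force: [-1.1, 0.6, 1.0]
opening: -0.0002
```

Call:
play_rows --rows '[[0,[0,0,0.001],[0,0,0]],[0,[0,0,0.002],[0,0,0]],[0,[0,0,0.002],[0,0,0]]]'

```text
time_s: 8.65
tcp_pos: [0.6105, 0.0186, 0.0708]
ee_rot: [2.532, 0.003, 1.616]
force: [-1.6, -0.4, 1.3]
opening: 0.0002
```

Call:
play_rows --rows '[[0,[0,0,0.001],[0,0,0]],[0,[0,0,0.001],[0,0,0]]]'

```text
time_s: 8.85
tcp_pos: [0.6111, 0.0186, 0.07]
ee_rot: [2.532, 0.003, 1.616]
force: [-1.0, -0.4, 1.8]
opening: -0.0001
```

```bash
python3 - <<'E'
from h import *
s=bot.sense();print(s['tcp_pos'],s['force'],-ori(35).inv().apply(s['force'])); rel([lidpose(0,0)])
E
```

```text
[0.61110024 0.01863505 0.06997299] [-1.01661197 -0.38204439  1.84187933] [ 0.34167961 -0.21201141  2.1000675 ]
[0.0002, -0.0007, -0.0333] [-0.1, -0.1, 0.4]
```

Call:
play_rows --rows '[[0,[0,0,0.001],[0,0,0]],[0,[0,0,0.001],[0,0,0]]]'

```text
time_s: 9.05
tcp_pos: [0.6115, 0.0187, 0.0694]
ee_rot: [2.532, 0.003, 1.616]
force: [-5.6, -0.4, 6.4]
opening: -0.0
```

Call:
play_rows --rows '[[0,[0,0,0.001],[0,0,0]],[0,[0,0,0.001],[0,0,0]]]'

```text
time_s: 9.25
tcp_pos: [0.6119, 0.0187, 0.0689]
ee_rot: [2.531, 0.003, 1.617]
force: [-11.5, -1.6, 11.9]
opening: 0.0002
```

The stop is reached (16 N along the normal), so the effective tip is about 30 mm behind the reported TCP. I'll build that into the helper and work out the rising arc.

```bash
cat >> h.py <<'E'
TL=.0303
_lp=lidpose
def lidpose(th,press=0,y=0):
    P,R=_lp(th,press,y); return P+R.apply([0,0,TL]),R
E
python3 - <<'E'
from h import *
rel([lidpose(-.026)])
ths=np.linspace(-.026,1.54,28)[1:]
st=lidpose(-.026)
for k in range(0,27,9):
    S=[lidpose(t) for t in ths[k:k+9]]; print('call from',k,'th end',ths[min(k+8,26)]); rel(S,st); st=S[-1]
print(st[0])
E
```

```text
[0.0001, 0.0, 0.0001] [-1.5, -0.1, 0.4]
call from 0 th end 0.496
[-0.0, -0.0011, -0.01] [3.3, 0.0, -0.0]
[0.0, -0.0017, -0.0201] [6.6, 0.0, -0.0]
[-0.0, -0.0017, -0.0302] [10.0, -0.0, -0.0]
[-0.0, -0.0011, -0.0402] [13.3, -0.0, -0.0]
[0.0, 0.0001, -0.0502] [16.6, -0.0, -0.0]
[0.0, 0.0019, -0.0601] [19.9, -0.0, -0.0]
[-0.0, 0.0042, -0.0699] [23.3, -0.0, -0.0]
[0.0, 0.0071, -0.0796] [26.6, -0.0, -0.0]
[0.0, 0.0105, -0.0891] [29.9, 0.0, -0.0]
call from 9 th end 1.018
[0.0, -0.0011, -0.01] [3.3, 0.0, -0.0]
[-0.0, -0.0017, -0.0201] [6.6, -0.0, 0.0]
[0.0, 0.0002, -0.0305] [6.6, -0.0, 0.0]
[-0.0, 0.0027, -0.0409] [6.6, -0.0, 0.0]
[0.0, 0.0058, -0.051] [6.6, -0.0, 0.0]
[0.0, 0.0096, -0.0609] [6.6, -0.0, 0.0]
[0.0, 0.0139, -0.0706] [6.6, -0.0, 0.0]
[0.0, 0.0189, -0.08] [6.6, -0.0, 0.0]
[0.0, 0.0243, -0.089] [6.6, -0.0, 0.0]
call from 18 th end 1.54
[0.0, 0.005, -0.0093] [0.0, 0.0, 0.0]
[0.0, 0.0105, -0.0183] [0.0, 0.0, 0.0]
[0.0, 0.0166, -0.0269] [0.0, 0.0, 0.0]
[0.0, 0.0232, -0.0351] [0.0, 0.0, 0.0]
[0.0, 0.0302, -0.0429] [0.0, 0.0, 0.0]
[0.0, 0.0377, -0.0502] [0.0, 0.0, 0.0]
[0.0, 0.0456, -0.0571] [0.0, 0.0, 0.0]
[0.0, 0.0539, -0.0634] [0.0, 0.0, 0.0]
[0.0, 0.0626, -0.0692] [0.0, 0.0, 0.0]
[0.64404647 0.02006743 0.30705581]
```

Call:
play_rows --rows '[[0,[0,0,-0.002],[1,0,0]],[0,[0,-0.0005,-0.005],[1.7,0,0]],[0,[0,-0.001,-0.01],[3.3,0,0]],[0,[0,-0.0015,-0.015],[5,0,0]],[0,[0,-0.002,-0.02],[6.6,0,0]],[0,[0,-0.002,-0.025],[8.3,0,0]],[0,[0,-0.0015,-0.03],[10,0,0]],[0,[0,-0.001,-0.035],[11.6,0,0]],[0,[0,-0.001,-0.04],[13.3,0,0]]]'

```text
time_s: 10.15
tcp_pos: [0.5881, 0.0178, 0.1006]
ee_rot: [2.766, 0.003, 1.616]
force: [-0.7, 0.4, 0.6]
opening: -0.0001
```

```bash
python3 - <<'E'
from h import *
s=bot.sense();print(s['tcp_pos'],s['force']); rel([lidpose(-.026+.058*k) for k in (4,5)])
f=vision.grab_frame('side')
g=cv2.cvtColor(f['image'],cv2.COLOR_RGB2GRAY)
cv2.imwrite('pics/r1.png',cv2.resize(f['image'][80:310,130:400,::-1],None,fx=2,fy=2))
E
```

```text
[0.58805431 0.0178319  0.10055874] [-0.71313856  0.43104654  0.64927166]
[0.0, -0.0008, -0.0002] [-1.7, 0.0, 0.4]
[0.0, -0.0022, -0.0102] [1.7, 0.0, 0.4]
```

View pics/r1.png

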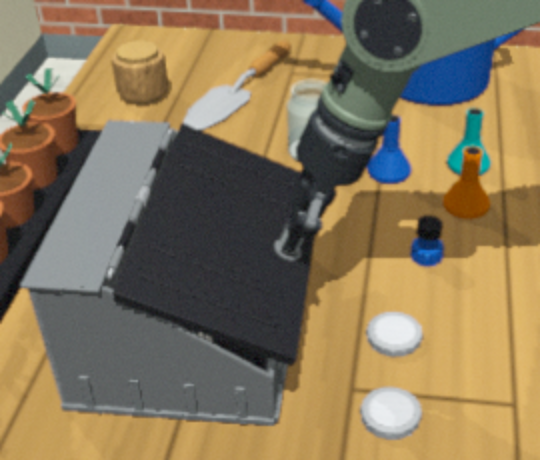

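The lid is freed and raised a little, with the finger on the pad at (290,245). I'll continue the arc.

```bash
python3 - <<'E'
from h import *
s=bot.sense(); st=(s['tcp_pos'],Ro.from_euler('xyz',s['ee_rot']))
for n in (10,10,7):
    k0=4 if n==10 and st[0] is s['tcp_pos'] else k1
    k1=min(k0+n,27); S=[lidpose(-.026+.058*k) for k in range(k0+1,k1+1)]; rel(S,st); st=S[-1]; print()
E
```

```text
[0.0003, -0.0044, -0.0092] [1.8, 0.0, 0.4]
[0.0003, -0.0052, -0.0192] [5.1, 0.1, 0.4]
[0.0003, -0.0055, -0.0293] [8.5, 0.1, 0.4]
[0.0003, -0.0051, -0.0394] [11.8, 0.1, 0.4]
[0.0003, -0.0042, -0.0494] [15.1, 0.1, 0.4]
[0.0003, -0.0027, -0.0594] [18.4, 0.1, 0.4]
[0.0003, -0.0006, -0.0692] [21.7, 0.1, 0.4]
[0.0002, 0.0039, -0.0788] [21.7, 0.1, 0.4]
[0.0002, 0.009, -0.0881] [21.7, 0.1, 0.4]
[0.0001, 0.0147, -0.0971] [21.7, 0.1, 0.4]

[-0.0, 0.0026, -0.0103] [0.0, 0.0, 0.0]
[-0.0, 0.0058, -0.0204] [0.0, 0.0, 0.0]
[0.0, 0.0096, -0.0303] [0.0, 0.0, 0.0]
[0.0, 0.014, -0.0399] [0.0, 0.0, 0.0]
[0.0, 0.019, -0.0492] [0.0, 0.0, 0.0]
[0.0, 0.0246, -0.0582] [0.0, 0.0, 0.0]
[0.0, 0.0306, -0.0668] [0.0, 0.0, 0.0]
[0.0, 0.0372, -0.075] [0.0, 0.0, 0.0]
[0.0, 0.0443, -0.0828] [0.0, 0.0, 0.0]
[0.0, 0.0518, -0.0901] [0.0, 0.0, 0.0]

[-0.0, 0.0079, -0.0068] [0.0, 0.0, 0.0]
[0.0, 0.0162, -0.0132] [0.0, 0.0, 0.0]
[0.0, 0.0248, -0.019] [0.0, 0.0, 0.0]
```

Call:
play_rows --rows '[[0,[0,-0.003,-0.008],[1.8,0,0.2]],[0,[0,-0.005,-0.019],[5,0,0.4]],[0,[0,-0.0055,-0.029],[8.5,0,0.4]],[0,[0,-0.005,-0.039],[12,0,0.4]],[0,[0,-0.004,-0.049],[15,0,0.4]],[0,[0,-0.0025,-0.059],[18.4,0,0.4]],[0,[0,-0.0005,-0.069],[21.7,0,0.4]],[0,[0,0.004,-0.079],[21.7,0,0.4]],[0,[0,0.009,-0.088],[21.7,0,0.4]],[0,[0,0.0145,-0.097],[21.7,0,0.4]]]'

```text
time_s: 11.2
tcp_pos: [0.5662, 0.017, 0.1967]
ee_rot: [3.141, 0.001, 1.609]
force: [0.4, -0.5, 0.8]
opening: 0.0002
```

Call:
play_rows --rows '[[0,[0,0.0025,-0.0105],[0,0,0]],[0,[0,0.006,-0.0205],[0,0,0]],[0,[0,0.0095,-0.0305],[0,0,0]],[0,[0,0.014,-0.04],[0,0,0]],[0,[0,0.019,-0.049],[0,0,0]],[0,[0,0.0245,-0.058],[0,0,0]],[0,[0,0.0305,-0.067],[0,0,0]],[0,[0,0.037,-0.075],[0,0,0]],[0,[0,0.044,-0.083],[0,0,0]],[0,[0,0.052,-0.09],[0,0,0]]]'

```text
time_s: 12.2
tcp_pos: [0.619, 0.0191, 0.2869]
ee_rot: [-3.141, 0.001, 1.609]
force: [-0.1, -0.2, 0.8]
opening: 0.0
```

```bash
python3 - <<'E'
from h import *
s=bot.sense();print(s['tcp_pos'],s['ee_rot'],s['force'],s['joints']); rel([lidpose(-.026+.058*k) for k in (24,27)])
a=vision.grab_frame('side')['image'];b=vision.grab_frame('top')['image']
cv2.imwrite('pics/r2.png',np.hstack([cv2.resize(i[y:y+230,x:x+250,::-1],None,fx=1.6,fy=2) for i,x,y in ((a,130,60),(b,170,60))]))
E
```

```text
[0.61900773 0.01911076 0.28685216] [-3.14122225e+00  1.49941067e-03  1.60945382e+00] [-0.05960416 -0.15607371  0.77334534] [-1.07915207e-01  2.51900050e-01  1.31467200e+00 -1.53744502e-03
  1.57516805e+00 -1.71737535e+00]
[-0.0, 0.0002, -0.0012] [-0.0, 0.1, -0.0]
[-0.0, 0.025, -0.0202] [-0.0, 0.1, -0.0]
```

View pics/r2.png

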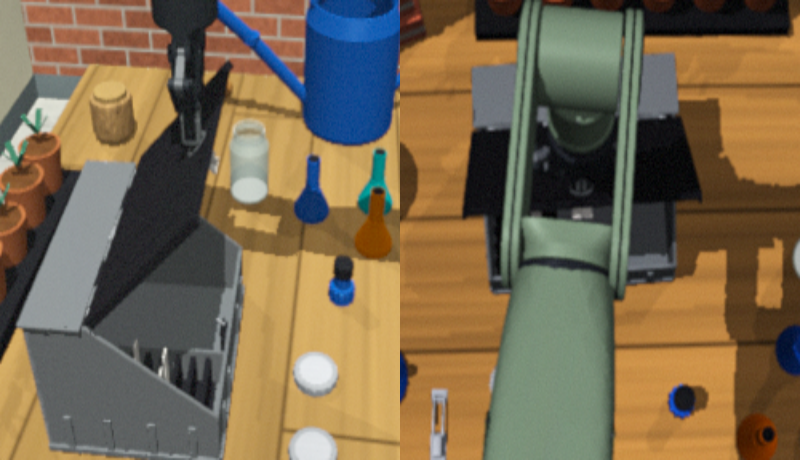

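The lid is nearly fully up (about 1.37 rad) with the finger still on it. I'll finish the arc and draw away up and over.

Call:
play_rows --rows '[[0,[0,0.008,-0.008],[0,0,0]],[0,[0,0.016,-0.0145],[0,0,0]],[0,[0,0.025,-0.02],[0,0,0]],[0,[0,0.032,-0.028],[0,0,0]],[0,[0,0.04,-0.04],[0,0,0]],[0,[0,0.05,-0.07],[0,0,0]],[0,[0,0.05,-0.11],[0,0,0]],[0,[0,0.05,-0.15],[0,0,0]],[0,[0,0.05,-0.17],[0,0,0]]]'

```text
time_s: 13.2
tcp_pos: [0.6687, 0.0212, 0.4601]
ee_rot: [3.138, 0.002, 1.609]
force: [0.7, -0.3, 0.0]
opening: 0.0005
```

```bash
python3 - <<'E'
from h import *
s=bot.sense();print(s['tcp_pos'],s['joints'],s['force'])
E=[np.array([.62,-.2,.46]),np.array([.45,-.337,.30])]
rel([(E[0],ori(0)),(E[1],ori(40))])
print(BW([-45,-60,8]))
E
```

```text
[0.66871615 0.02123841 0.46006329] [-9.65948044e-02  3.66682630e-01  8.25751097e-01 -1.76671510e-03
  1.94509600e+00 -1.70669122e+00] [ 0.70468728 -0.31816707  0.00664108]
[-0.2192, -0.0572, 0.0003] [0.2, 0.1, -0.0]
[-0.3492, -0.233, 0.1599] [-39.8, 0.1, 0.0]
[ 0.65288745 -0.03963051  0.008     ]
```

Call:
play_rows --rows '[[0,[-0.22,-0.03,0],[0,0,0]],[0,[-0.22,-0.03,0],[0,0,0]],[0,[-0.22,-0.03,0],[0,0,0]],[0,[-0.22,-0.03,0],[0,0,0]],[1,[-0.35,-0.233,0.16],[-35,0,0]],[1,[-0.35,-0.233,0.16],[-35,0,0]],[1,[-0.35,-0.233,0.16],[-35,0,0]],[1,[-0.35,-0.233,0.16],[-35,0,0]],[1,[-0.35,-0.233,0.16],[-35,0,0]],[1,[-0.35,-0.233,0.16],[-35,0,0]]]'

```text
time_s: 14.2
tcp_pos: [0.461, -0.3235, 0.3048]
ee_rot: [2.538, -0.007, 1.599]
force: [-0.3, -0.8, 0.4]
opening: 0.0849
```

Call:
play_rows --rows '[[1,[0,0,0],[0,0,0]],[1,[0,0,0],[0,0,0]]]'

```text
time_s: 14.4
tcp_pos: [0.4645, -0.3254, 0.3088]
ee_rot: [2.536, -0.001, 1.603]
force: [0.3, -1.0, 0.3]
opening: 0.0857
```

```bash
cat >> h.py <<'E'
G=.0187+TL
def grasp(P,lean): R=ori(lean); return np.asarray(P)-R.apply([0,0,-G]),R
E
python3 - <<'E'
from h import *
s=bot.sense();print(s['tcp_pos'],s['ee_rot'],s['joints'],s['force'],s['opening'])
t=vision.grab_frame('top'); d=vision.grab_frame('side')
for q in ([381,267,406,291.],[419,267,448,288.]): print(rosefit([(t,q)]))
a=np.array([.4807,-.337,.08]); R=ori(36)
rel([grasp(a-R.apply([0,0,.1]),36),grasp(a-R.apply([0,0,.05]),36),grasp(a,36)])
im=d['image'].copy(); R=Ro.from_euler('xyz',s['ee_rot'])
c=cv2.resize(im[60:230,230:430],None,fx=4,fy=3.5,interpolation=cv2.INTER_CUBIC)[:,:,::-1].copy()
for off,col in ((0,(0,0,255)),(.013+.0,(0,255,0)),(.03,(255,255,0)),(.043,(255,0,255))):
    v=proj(d,s['tcp_pos']-R.apply([0,0,off]))[0]; cv2.drawMarker(c,(int((v[0]-230)*4),int((v[1]-60)*3.5)),col,0,12,1)
cv2.imwrite('pics/g1.png',c)
E
```

```text
[ 0.46454204 -0.32538765  0.30880339] [ 2.53589124e+00 -1.20335854e-03  1.60349336e+00] [-1.09413922 -0.15523645  1.81928193  0.57396217  1.24597525 -2.82041397] [ 0.28895114 -0.97078987  0.30192803] 0.0856960685338659
(array([ 0.36385612, -0.26688951]), array([-0.7, -1.1,  0.7,  1.1]))
(array([ 0.3643098 , -0.37245583]), array([ 0.5, -2.5, -0.5,  2.5]))
[-0.0122, -0.1216, 0.1466] [-1.2, 0.2, -0.1]
[-0.012, -0.1206, 0.1966] [-1.2, 0.2, -0.1]
[-0.0118, -0.1196, 0.2466] [-1.2, 0.2, -0.1]
```

View pics/g1.png

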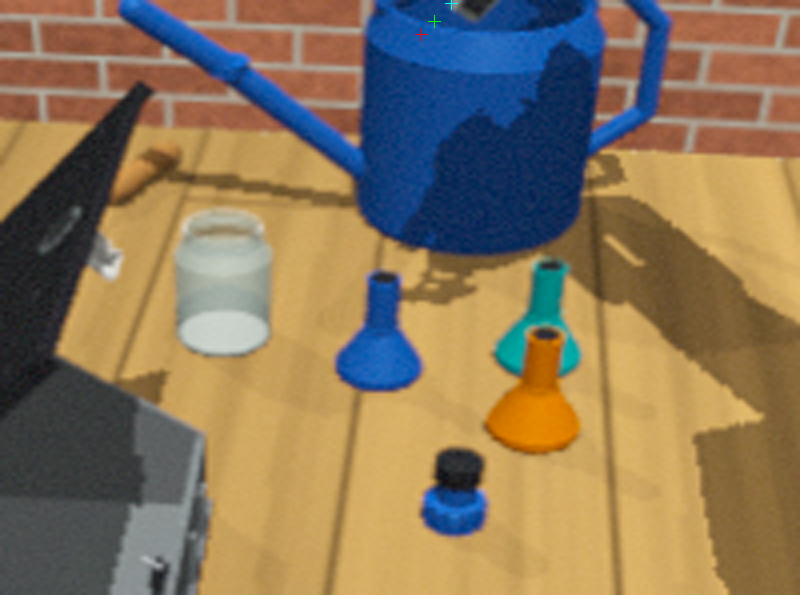

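The picture shows the open lid and the rose at (382,330), while the gripper is out of frame. Joint 6 is at its limit here, so I'll approach the rose with the lean plane turned 25° towards the robot base.

```bash
cat >> h.py <<'E'
def grasp(P,lean,dy=0): R=ori(lean,np.pi/2+bp[2]+np.radians(dy)); return np.asarray(P)+R.apply([0,0,G]),R
def back(g,d): return g[0]-g[1].apply([0,0,d]),g[1]
E
python3 - <<'E'
from h import *
g=grasp([.4807,-.337,.08],36,-25)
print(g[0]); rel([back(g,.13),back(g,.06),g])
E
```

```text
[ 0.50726246 -0.34813377  0.04035817]
[0.0078, -0.1186, 0.1191] [-1.1, -14.3, 20.3]
[-0.0093, -0.1203, 0.1869] [-1.1, -14.3, 20.3]
[-0.024, -0.1218, 0.2451] [-1.1, -14.3, 20.3]
```

Call:
play_rows --rows '[[1,[0.008,-0.119,0.119],[-1,-14.3,20.3]],[1,[0.008,-0.119,0.119],[-1,-14.3,20.3]],[1,[0.008,-0.119,0.119],[-1,-14.3,20.3]],[1,[0.008,-0.119,0.119],[-1,-14.3,20.3]],[1,[0.008,-0.119,0.119],[-1,-14.3,20.3]],[1,[-0.001,-0.12,0.155],[-1,-14.3,20.3]],[1,[-0.009,-0.12,0.187],[-1,-14.3,20.3]],[1,[-0.009,-0.12,0.187],[-1,-14.3,20.3]],[1,[-0.009,-0.12,0.187],[-1,-14.3,20.3]]]'

```text
time_s: 15.4
tcp_pos: [0.4759, -0.335, 0.0897]
ee_rot: [2.515, 0.001, 1.174]
force: [0.0, -1.0, -0.1]
opening: 0.0853
```

```bash
python3 - <<'E'
from h import *
s=bot.sense();print(s['tcp_pos'],s['ee_rot'],s['joints'])
t=vision.grab_frame('top'); d=vision.grab_frame('side'); s=bot.sense()
g=grasp([.4807,-.337,.08],36,-25); rel([back(g,.06),g]); rel([back(g,.06),g],back(g,.06))
R=Ro.from_euler('xyz',s['ee_rot']); ims=[]
for f in (d,t):
    u=proj(f,s['tcp_pos'])[0]; x,y=(u-[50,35]).astype(int)
    c=cv2.resize(f['image'][y:y+70,x:x+100],None,fx=8,fy=8,interpolation=cv2.INTER_CUBIC)[:,:,::-1]; c=np.clip(c.astype(float)*1.7,0,255).astype(np.uint8)
    for off,col in ((0,(0,0,255)),(.013,(0,255,0)),(.03,(255,255,0)),(.043,(255,0,255))):
        v=proj(f,s['tcp_pos']-R.apply([0,0,off]))[0]; cv2.drawMarker(c,(int((v[0]-x)*8),int((v[1]-y)*8)),col,0,12,1)
    ims.append(c[130:430])
cv2.imwrite('pics/g2.png',np.vstack(ims))
E
```

```text
[ 0.4759223  -0.33498903  0.08974701] [2.51476400e+00 1.08807379e-03 1.17407695e+00] [-0.94963956  0.05866663  2.13580645  0.69896069  0.49793517 -2.67086995]
[0.0006, -0.0019, 0.0011] [0.0, 0.2, 0.0]
[0.0008, -0.0019, 0.0611] [0.0, 0.2, 0.0]
[0.0, 0.0, 0.0] [0.0, 0.0, 0.0]
[-0.0, 0.0, 0.06] [0.0, 0.0, 0.0]
```

View pics/g2.png

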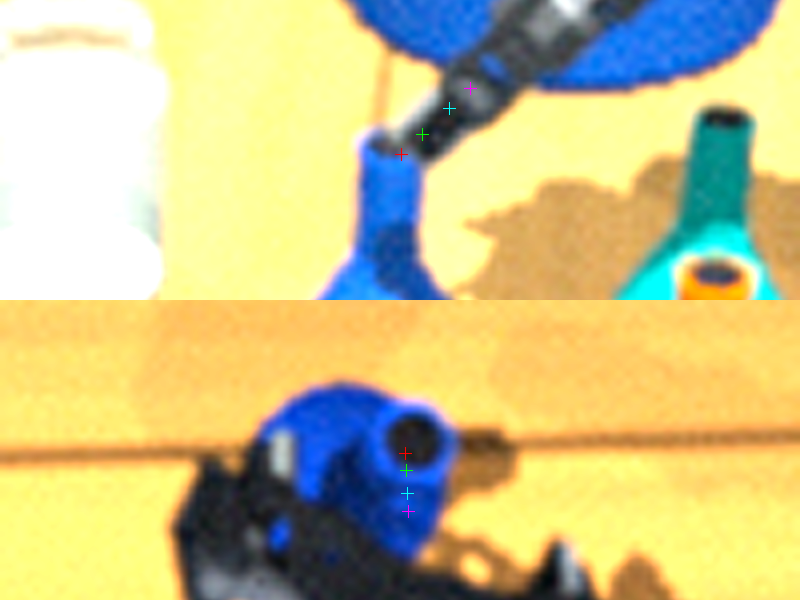

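The rose is between the jaws. Fingertips show at about (283,432) and (567,540) in the top part and near (405,150) in the side part. I'll compare these with predicted tip positions for several offsets.

```bash
python3 - <<'E'
from h import *
t=vision.grab_frame('top'); d=vision.grab_frame('side'); s=bot.sense()
R=Ro.from_euler('xyz',s['ee_rot'])
np.save('g2t.npy',t['image'])
for n,f in (('side',d),('top',t)):
    u=proj(f,s['tcp_pos'])[0]; x,y=(u-[50,35]).astype(int)
    for o in (0,.013,.03,.043):
        q=[(proj(f,s['tcp_pos']+R.apply([a,0,-o]))[0]-[x,y])*8-[0,130]+([0,300] if n=='top' else 0) for a in (.05,-.05)]
        print(n,o,np.round(q).tolist())
E
```

```text
side 0 [[341.0, 219.0], [463.0, 95.0]]
side 0.013 [[361.0, 199.0], [484.0, 75.0]]
side 0.03 [[389.0, 173.0], [511.0, 49.0]]
side 0.043 [[410.0, 153.0], [532.0, 29.0]]
top 0 [[258.0, 398.0], [551.0, 513.0]]
top 0.013 [[257.0, 415.0], [553.0, 531.0]]
top 0.03 [[257.0, 438.0], [556.0, 554.0]]
top 0.043 [[257.0, 455.0], [558.0, 573.0]]
```

Side-view tips fit an offset of 43 mm, which is 30 plus the 13 for open jaws, so the offset is consistent. I'll advance and close.

Call:
play_rows --rows '[[1,[0.002,-0.001,0.015],[0,0,0]],[1,[0.003,-0.002,0.03],[0,0,0]],[1,[0.003,-0.002,0.045],[0,0,0]],[1,[0.003,-0.002,0.058],[0,0,0]],[1,[0.003,-0.002,0.061],[0,0,0]],[0.6,[0.003,-0.002,0.061],[0,0,0]],[0.4,[0.003,-0.002,0.061],[0,0,0]],[0.2,[0.003,-0.002,0.061],[0,0,0]],[0,[0.003,-0.002,0.061],[0,0,0]],[0,[0.003,-0.002,0.061],[0,0,0]]]' --newtons 25

```text
time_s: 16.6
tcp_pos: [0.5062, -0.3446, 0.0375]
ee_rot: [2.517, 0.0, 1.172]
force: [-0.8, 0.1, 1.8]
opening: 0.0245
```

Call:
play_rows --rows '[[0,[0,0,0],[0,0,0]],[0,[0,0,0],[0,0,0]]]'

```text
time_s: 16.8
tcp_pos: [0.5064, -0.3447, 0.0375]
ee_rot: [2.517, 0.0, 1.172]
force: [-2.4, 1.3, 3.5]
opening: 0.0253
```

```bash
python3 - <<'E'
from h import *
s=bot.sense();print(s['tcp_pos'],s['ee_rot'],s['joints'],s['opening'],s['force'])
R=Ro.from_euler('xyz',s['ee_rot']); print('grasp pt',s['tcp_pos']-R.apply([0,0,G]))
E
```

```text
[ 0.50639229 -0.34466155  0.03749682] [2.51668949e+00 2.83259786e-04 1.17173019e+00] [-0.9012086   0.23329739  2.08445952  0.85113244  0.3834798  -2.80349601] 0.025251056617649224 [-2.35368942  1.32306321  3.54697493]
grasp pt [ 0.47998319 -0.3335128   0.07723678]
```

```bash
python3 - <<'E'
from h import *
s=bot.sense(); R=Ro.from_euler('xyz',s['ee_rot']); T=s['tcp_pos']; r=np.array([*(T-R.apply([0,0,G]))[:2],0])
np.save('pick.npy',np.r_[T,s['ee_rot'],r])
def tgt(P,ps):
    z=Ro.from_euler('z',ps,degrees=True); return np.asarray(P)+z.apply(T-r),z*R
A=tgt(r+[0,0,.06],0);A2=tgt(r+[0,0,.14],0); B=tgt([.54,-.20,.16],12); C=tgt(BW([-125,-58,155]),25); D=tgt(BW([-45,-58,135]),25); E=tgt(BW([-45,-58,9]),25)
rel([A,A2,B]); print(); rel([C,D],B); print(); rel([E],D)
E
```

```text
[-0.0, 0.0351, -0.0487] [-0.0, 0.0, -0.0]
[-0.0, 0.0819, -0.1135] [-0.0, 0.0, -0.0]
[0.1523, 0.0959, -0.1282] [-0.0, 7.0, -9.7]

[0.169, -0.0016, 0.0049] [-0.0, 7.6, -10.5]
[0.1872, 0.0498, 0.0667] [-0.0, 7.6, -10.5]

[0.0, -0.0737, 0.1022] [0.0, 0.0, 0.0]
```

Call:
play_rows --rows '[[0,[0,0.012,-0.016],[0,0,0]],[0,[0,0.035,-0.049],[0,0,0]],[0,[0,0.06,-0.083],[0,0,0]],[0,[0,0.082,-0.1135],[0,0,0]],[0,[0.03,0.085,-0.1165],[0,1.4,-1.9]],[0,[0.06,0.088,-0.1195],[0,2.8,-3.9]],[0,[0.09,0.0905,-0.1225],[0,4.2,-5.8]],[0,[0.122,0.0935,-0.125],[0,5.6,-7.8]],[0,[0.152,0.096,-0.128],[0,7,-9.7]],[0,[0.152,0.096,-0.128],[0,7,-9.7]]]'

```text
time_s: 17.8
tcp_pos: [0.5686, -0.2026, 0.1967]
ee_rot: [2.518, -0.001, 1.385]
force: [-0.2, -0.1, -1.6]
opening: 0.0254
```

```bash
cat >> h.py <<'E'
try:
    _k=np.load('pick.npy'); T0=_k[:3]; R0=Ro.from_euler('xyz',_k[3:6]); r0=_k[6:]
except Exception: pass
def tgt(P,ps):
    z=Ro.from_euler('z',ps,degrees=True); return np.asarray(P)+z.apply(T0-r0),z*R0
E
python3 - <<'E'
from h import *
s=bot.sense();print(s['tcp_pos'],s['joints'],s['opening'],s['force'])
rel([tgt([.54,-.20,.16],12),tgt(BW([-125,-58,155]),25),tgt(BW([-45,-58,135]),25)])
E
```

```text
[ 0.56856128 -0.2026059   0.19674188] [-0.63420807 -0.08850582  2.00877153  0.41091089  0.68900863 -2.26700284] 0.02542832169435818 [-0.15845049 -0.12009941 -1.5979307 ]
[-0.0028, 0.0005, -0.0005] [-0.1, -0.2, 0.1]
[0.1662, -0.0007, 0.0049] [-0.1, 7.4, -10.4]
[0.184, 0.0509, 0.0667] [-0.1, 7.4, -10.4]
```

Call:
play_rows --rows '[[0,[0.035,0,0.001],[0,1.5,-2.1]],[0,[0.075,0,0.002],[0,3.4,-4.7]],[0,[0.115,-0.0005,0.0035],[0,5.2,-7.2]],[0,[0.15,-0.001,0.0045],[0,6.7,-9.4]],[0,[0.166,-0.001,0.005],[0,7.4,-10.4]],[0,[0.17,0.012,0.02],[0,7.4,-10.4]],[0,[0.175,0.025,0.036],[0,7.4,-10.4]],[0,[0.18,0.038,0.052],[0,7.4,-10.4]],[0,[0.184,0.051,0.067],[0,7.4,-10.4]],[0,[0.184,0.051,0.067],[0,7.4,-10.4]]]'

```text
time_s: 18.8
tcp_pos: [0.6824, -0.0406, 0.1706]
ee_rot: [2.52, 0.001, 1.603]
force: [-1.2, -0.5, -0.5]
opening: 0.0251
```

```bash
python3 - <<'E'
from h import *
s=bot.sense();print(s['tcp_pos'],s['joints'],s['opening'],s['force'])
f=vision.grab_frame('side'); im=f['image']
hsv=cv2.cvtColor(im,cv2.COLOR_RGB2HSV); b=cv2.inRange(hsv,(105,120,30),(130,255,255)); b[:130]=0
k,l,st,ce=cv2.connectedComponentsWithStats(b); print([(st[i].tolist()) for i in range(1,k) if st[i][4]>40])
q=BW([-45,-58,135]); print(proj(f,[q,q+[0,0,.095]]))
rel([tgt(BW([-45,-58,z]),25) for z in(135,40,12,8)])
E
```

```text
[ 0.68239056 -0.04059077  0.17059371] [-0.27601849  0.12028843  1.85647563  0.32231614  0.59002728 -2.09522254] 0.02507091148413504 [-1.24638681 -0.47453939 -0.46893954]
[[337, 130, 25, 2, 41], [231, 163, 29, 29, 548], [336, 198, 15, 15, 171], [284, 344, 53, 62, 2221]]
[[245.33543763 184.5411262 ]
 [242.44829078 150.39668465]]
[0.0038, 0.0011, -0.0014] [-0.2, 0.2, -0.2]
[0.0038, -0.0542, 0.0759] [-0.2, 0.2, -0.2]
[0.0038, -0.0705, 0.0987] [-0.2, 0.2, -0.2]
[0.0038, -0.0729, 0.1019] [-0.2, 0.2, -0.2]
```

Call:
play_rows --rows '[[0,[0.002,-0.012,0.017],[0,0,0]],[0,[0.0035,-0.026,0.036],[0,0,0]],[0,[0.0035,-0.041,0.057],[0,0,0]],[0,[0.0035,-0.055,0.077],[0,0,0]],[0,[0.0035,-0.063,0.088],[0,0,0]],[0,[0.0035,-0.068,0.0955],[0,0,0]],[0,[0.0035,-0.0705,0.0987],[0,0,0]],[0,[0.0035,-0.0705,0.0987],[0,0,0]]]'

```text
time_s: 19.65
tcp_pos: [0.682, -0.0368, 0.0512]
ee_rot: [2.518, 0.001, 1.603]
force: [1.2, -0.2, -0.5]
opening: 0.0251
```

Call:
play_rows --rows '[[0,[0,-0.0006,0.0008],[0,0,0]],[0,[0,-0.0012,0.0016],[0,0,0]],[0,[0,-0.0012,0.0016],[0,0,0]]]'

```text
time_s: 19.95
tcp_pos: [0.6827, -0.0367, 0.0499]
ee_rot: [2.516, 0.001, 1.604]
force: [0.2, 0.4, -0.8]
opening: 0.0256
```

```bash
python3 - <<'E'
from h import *
s=bot.sense();print(s['tcp_pos'],s['ee_rot'],s['opening'],s['force']); rel([tgt(BW([-45,-58,8]),25)])
E
```

```text
[ 0.682719   -0.03669738  0.04994963] [2.51637977e+00 1.29836825e-03 1.60350478e+00] 0.025610143356738623 [ 0.22690073  0.43549173 -0.82132957]
[0.0002, -0.0036, 0.0029] [0.0, 0.2, -0.2]
```

Call:
play_rows --rows '[[0,[0,-0.001,0.0008],[0,0,0]],[0,[0,-0.002,0.0016],[0,0,0]],[0,[0,-0.003,0.0024],[0,0,0]],[0,[0,-0.003,0.0024],[0,0,0]]]'

```text
time_s: 20.35
tcp_pos: [0.6813, -0.0367, 0.0455]
ee_rot: [2.517, 0.001, 1.603]
force: [-0.5, 0.0, -1.1]
opening: 0.0254
```

Call:
play_rows --rows '[[0,[0,-0.0006,0.0008],[0,0,0]],[0,[0,-0.0006,0.0008],[0,0,0]]]'

```text
time_s: 20.55
tcp_pos: [0.6819, -0.0369, 0.0453]
ee_rot: [2.516, 0.001, 1.603]
force: [-2.1, 0.0, 3.5]
opening: 0.0255
```

Contact shows at +4.5 N, so the rose is on the floor. I'll open and back straight out along the tool.

Call:
play_rows --rows '[[0.4,[0,0,0],[0,0,0]],[0.7,[0,0,0],[0,0,0]],[0.8,[0,0,0],[0,0,0]],[0.8,[0,0,0],[0,0,0]],[0.8,[0,0,-0.015],[0,0,0]],[0.8,[0,0,-0.035],[0,0,0]],[0.8,[0,0,-0.06],[0,0,0]],[0.8,[0,0,-0.09],[0,0,0]],[0.8,[0,0,-0.11],[0,0,0]],[0.8,[0,0,-0.11],[0,0,0]]]'

```text
time_s: 21.55
tcp_pos: [0.6177, -0.0392, 0.1367]
ee_rot: [2.513, 0.003, 1.603]
force: [0.8, -0.8, 0.2]
opening: 0.0682
```

```bash
python3 - <<'E'
from h import *
s=bot.sense();print(s['tcp_pos'],s['opening'],s['force'],s['joints'])
f=vision.grab_frame('side'); im=f['image'].copy(); t=vision.grab_frame('top')['image']
q=BW([-45,-58,8]); u=proj(f,[q,q+[0,0,.095]]); print(u)
for a in u: cv2.drawMarker(im,tuple(int(round(v)) for v in a),(255,0,0),0,5,1)
cv2.imwrite('pics/p1.png',np.hstack([cv2.resize(im[90:270,160:320,::-1],None,fx=3,fy=3.3,interpolation=cv2.INTER_CUBIC),cv2.resize(t[90:240,230:340,::-1],None,fx=2.9,fy=3.96,interpolation=cv2.INTER_CUBIC)]))
rel([(s['tcp_pos']+[-.1,0,.1],ori(35))])
E
```

```text
[ 0.61771651 -0.0391769   0.13672037] 0.0682170402482257 [ 0.79380812 -0.83890798  0.18176833] [-0.31573833  0.0336292   2.03715464  0.42004387  0.50828289 -2.22971831]
[[248.73795041 224.35556426]
 [246.23893399 195.15751872]]
[0.0027, -0.0205, -0.1415] [0.8, 0.3, -0.3]
```

View pics/p1.png

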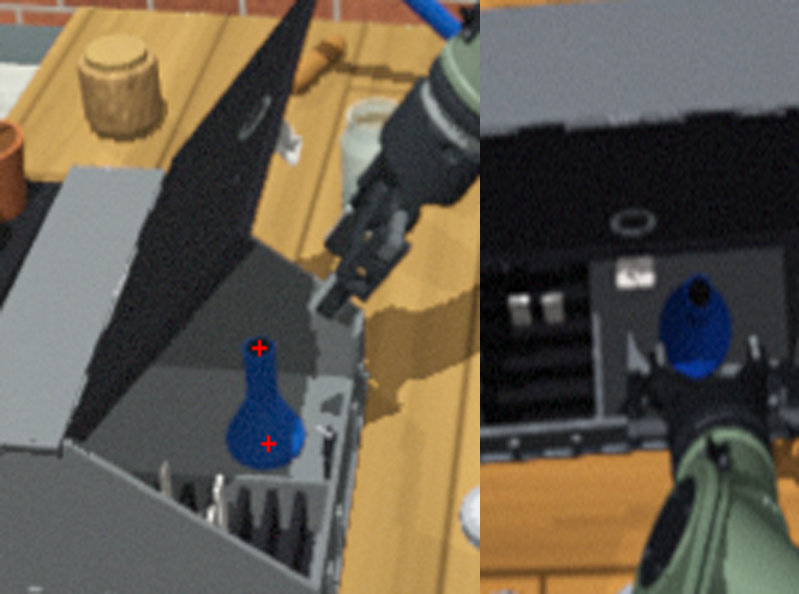

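The rose stands upright in the right-hand compartment with its base at (265,440), clear of the fingers, and the lid is still up. That was my 12th picture, so checks from here on are numerical. Next I'll back out, go up and over the lid edge, and shut the fingers.

```bash
python3 - <<'E'
from h import *
a=(np.array([.50,-.02,.25]),ori(35)); b=(np.array([.48,0,.44]),ori(10)); c=(np.array([.68,.0212,.46]),ori(0))
rel([a,b]); print(); rel([c],b); print(); rel([lidpose(1.48,25),lidpose(1.48,8)],c)
E
```

```text
[0.0224, -0.0266, -0.1622] [0.8, 0.3, -0.3]
[0.0428, 0.0689, -0.3277] [25.8, 0.2, -0.3]

[0.0133, 0.2011, 0.0152] [10.0, 0.0, 0.0]

[0.0003, -0.0258, 0.1428] [0.0, 0.0, 0.0]
[0.0003, -0.0388, 0.1538] [0.0, 0.0, 0.0]
```

Call:
play_rows --rows '[[0.8,[0.005,-0.006,-0.04],[0,0,0]],[0.8,[0.011,-0.013,-0.08],[0,0,0]],[0.5,[0.017,-0.02,-0.12],[0,0,0]],[0,[0.022,-0.027,-0.16],[0.8,0,0]],[0,[0.043,0.069,-0.328],[25.8,0,-0.3]],[0,[0.043,0.069,-0.328],[25.8,0,-0.3]],[0,[0.043,0.069,-0.328],[25.8,0,-0.3]],[0,[0.043,0.069,-0.328],[25.8,0,-0.3]],[0,[0.043,0.069,-0.328],[25.8,0,-0.3]],[0,[0.043,0.069,-0.328],[25.8,0,-0.3]]]'

```text
time_s: 22.65
tcp_pos: [0.4817, 0.0003, 0.4418]
ee_rot: [2.964, 0.004, 1.609]
force: [-1.0, -0.2, -0.8]
opening: 0.0003
```

```bash
python3 - <<'E'
from h import *
s=bot.sense();print(s['tcp_pos'],s['ee_rot'],s['opening'],s['force'],s['joints'])
c=(np.array([.68,.0212,.46]),ori(0)); rel([c])
E
```

```text
[4.81747324e-01 3.47043934e-04 4.41829843e-01] [2.96438521 0.00352914 1.60943312] 0.00026762075699847165 [-0.95039034 -0.2064147  -0.75145715] [-0.20810686 -0.20701511  1.48730393  0.03997446  1.68842587 -1.80972107]
[0.0131, 0.199, 0.0171] [10.2, 0.2, -0.0]
```

Call:
play_rows --rows '[[0,[0,0.01,-0.01],[5,0,0]],[0,[0.004,0.06,-0.005],[10,0,0]],[0,[0.008,0.1,0.005],[10,0,0]],[0,[0.013,0.15,0.015],[10,0,0]],[0,[0.013,0.199,0.017],[10,0,0]],[0,[0.013,0.199,0.017],[10,0,0]],[0,[0.013,0.199,0.017],[10,0,0]]]'

```text
time_s: 23.35
tcp_pos: [0.6788, 0.0203, 0.4501]
ee_rot: [-3.129, 0.001, 1.608]
force: [-1.0, -0.4, 0.0]
opening: 0.0002
```

```bash
python3 - <<'E'
from h import *
s=bot.sense();print(s['tcp_pos'],s['ee_rot'],s['opening'],s['force'])
rel([lidpose(1.48,40),lidpose(1.48,10),lidpose(1.48,4)])
E
```

```text
[0.67884353 0.02030534 0.45009315] [-3.12913765e+00  1.34588893e-03  1.60809987e+00] 0.00019477261220924173 [-0.99938335 -0.39745856  0.01505289]
[0.0013, -0.0116, 0.1234] [-0.7, 0.1, -0.1]
[0.0012, -0.0343, 0.143] [-0.7, 0.1, -0.1]
[0.0012, -0.0388, 0.147] [-0.7, 0.1, -0.1]
```

Call:
play_rows --rows '[[0,[0.001,-0.004,0.04],[-0.7,0,0]],[0,[0.001,-0.008,0.08],[-0.7,0,0]],[0,[0.001,-0.0115,0.11],[-0.7,0,0]],[0,[0.001,-0.0115,0.123],[-0.7,0,0]],[0,[0.001,-0.023,0.133],[-0.7,0,0]],[0,[0.001,-0.034,0.143],[-0.7,0,0]],[0,[0.001,-0.039,0.147],[-0.7,0,0]]]'

```text
time_s: 24.05
tcp_pos: [0.6375, 0.0197, 0.3117]
ee_rot: [3.129, 0.003, 1.608]
force: [0.7, -0.0, -0.3]
opening: -0.0002
```

```bash
python3 - <<'E'
from h import *
s=bot.sense();print(s['tcp_pos'],s['ee_rot'],s['force']); rel([lidpose(1.48,0)])
st=(s['tcp_pos'],Ro.from_euler('xyz',s['ee_rot']))
th=1.48
for n in (10,10,7):
    S=[]
    for i in range(n): th-=.055; S.append(lidpose(th))
    print('to',th); rel(S,st); st=S[-1]
E
```

```text
[0.63753669 0.01971548 0.31166051] [3.12932117e+00 3.06710702e-03 1.60800413e+00] [ 0.74957397 -0.0052509  -0.28310865]
[0.0001, -0.0025, 0.0106] [0.7, 0.2, -0.1]
to 0.9300000000000004
[0.0001, -0.0105, 0.0165] [0.7, 0.2, -0.1]
[0.0001, -0.0181, 0.0229] [0.7, 0.2, -0.1]
[0.0001, -0.0253, 0.0297] [0.7, 0.2, -0.1]
[0.0001, -0.0321, 0.0369] [0.7, 0.2, -0.1]
[0.0001, -0.0385, 0.0445] [0.7, 0.2, -0.1]
[0.0002, -0.0445, 0.0525] [0.7, 0.2, -0.1]
[0.0002, -0.05, 0.0609] [0.7, 0.2, -0.1]
[0.0002, -0.0551, 0.0696] [0.7, 0.2, -0.1]
[0.0002, -0.0596, 0.0785] [0.7, 0.2, -0.1]
[0.0002, -0.0636, 0.0877] [0.7, 0.2, -0.1]
to 0.38000000000000006
[0.0, -0.0033, 0.0095] [0.0, 0.0, 0.0]
[-0.0, -0.0061, 0.0191] [0.0, 0.0, 0.0]
[-0.0, -0.0084, 0.029] [0.0, 0.0, 0.0]
[-0.0, -0.01, 0.0389] [0.0, 0.0, 0.0]
[-0.0, -0.0111, 0.0489] [0.0, 0.0, 0.0]
[-0.0, -0.0112, 0.0588] [-0.6, -0.0, -0.0]
[-0.0, -0.0095, 0.0682] [-3.8, 0.0, 0.0]
[-0.0, -0.0072, 0.0775] [-6.9, -0.0, -0.0]
[-0.0, -0.0045, 0.0867] [-10.1, 0.0, 0.0]
[-0.0, -0.0013, 0.0957] [-13.2, 0.0, 0.0]
to -0.004999999999999907
[0.0, 0.0016, 0.0094] [-3.2, 0.0, -0.0]
[0.0, 0.0038, 0.0187] [-6.3, -0.0, 0.0]
[0.0, 0.0064, 0.0279] [-9.5, 0.0, -0.0]
[0.0, 0.0096, 0.0369] [-12.6, 0.0, -0.0]
[0.0, 0.0132, 0.0458] [-15.8, 0.0, 0.0]
[0.0, 0.0173, 0.0544] [-18.9, 0.0, -0.0]
[0.0, 0.0219, 0.0628] [-22.1, 0.0, 0.0]
```

Call:
play_rows --rows '[[0,[0,-0.006,0.01],[0.4,0,0]],[0,[0,-0.0145,0.0195],[0.7,0,0]],[0,[0,-0.0255,0.0295],[0.7,0,0]],[0,[0,-0.032,0.037],[0.7,0,0]],[0,[0,-0.0385,0.0445],[0.7,0,0]],[0,[0,-0.0445,0.0525],[0.7,0,0]],[0,[0,-0.05,0.061],[0.7,0,0]],[0,[0,-0.055,0.0695],[0.7,0,0]],[0,[0,-0.0595,0.0785],[0.7,0,0]],[0,[0,-0.0635,0.0875],[0.7,0,0]]]'

```text
time_s: 25.05
tcp_pos: [0.5764, 0.0172, 0.2218]
ee_rot: [-3.141, 0.003, 1.608]
force: [0.6, 0.1, -0.1]
opening: -0.0002
```

```bash
python3 - <<'E'
from h import *
s=bot.sense();print(s['tcp_pos'],s['ee_rot'],s['force']); rel([lidpose(.93,0)])
E
```

```text
[0.57639955 0.01715984 0.22183033] [-3.14080087e+00  2.90453204e-03  1.60816516e+00] [ 0.58258853  0.14662584 -0.11759976]
[0.0002, -0.0013, -0.0013] [-0.0, 0.2, -0.1]
```

```bash
cat >> h.py <<'E'
def lidcheck(ths):
    f=vision.grab_frame('side'); g=cv2.cvtColor(f['image'],cv2.COLOR_RGB2GRAY)
    rs=nets.outline_of(f,'lid_pad'); r=max(rs,key=lambda r:r['region'].sum()); m=r['region'].astype(np.uint8)
    print('score',r['score'],'box',np.round(r['box']))
    best=[]
    for th in ths:
        a=np.radians(35)-th; C=[BW([40-q*np.cos(a)-3*np.sin(a),y,191-q*np.sin(a)+3*np.cos(a)]) for q,y in((8,157),(202,157),(202,-157),(8,-157))]
        k=np.zeros_like(m); cv2.fillConvexPoly(k,np.round(proj(f,C)).astype(np.int32),1)
        best.append(((k&m).sum()/(k|m).sum(),th))
    print(sorted(best)[-3:])
E
python3 - <<'E'
from h import *
lidcheck(np.arange(-.1,1.6,.05))
E
```

```text
score 0.48 box [138. 122. 292. 293.]
[(np.float64(0.3921379088126309), np.float64(0.0)), (np.float64(0.3944636678200692), np.float64(0.1)), (np.float64(0.3966459494213459), np.float64(0.05000000000000002))]
```

```bash
cat >> h.py <<'E'
def lidcheck(ths):
    f=vision.grab_frame('side'); g=cv2.cvtColor(f['image'],cv2.COLOR_RGB2GRAY).astype(float); o=[]
    def strip(a,r0,r1,y0,y1):
        P=[BW([40-q*np.cos(a)-3*np.sin(a),y,191-q*np.sin(a)+3*np.cos(a)]) for q,y in((r0,y0),(r1,y0),(r1,y1),(r0,y1))]
        k=np.zeros(g.shape,np.uint8); cv2.fillConvexPoly(k,np.round(proj(f,P)).astype(np.int32),1); return g[k>0]
    for th in ths:
        a=np.radians(35)-th; i=strip(a,15,198,70,153); e=strip(a,207,220,70,150); e2=strip(a,20,198,161,172)
        o.append((round(min(e.mean(),e2.mean())-i.mean()-i.std(),1),round(i.mean()),round(i.std()),round(float(th),3)))
    print(sorted(o)[-4:])
E
python3 - <<'E'
from h import *
lidcheck(np.arange(-.1,1.6,.04))
E
```

```text
[(np.float64(12.2), 47, 10, 0.82), (np.float64(13.4), 61, 28, 0.06), (np.float64(14.8), 46, 6, 0.86), (np.float64(15.2), 61, 27, 0.1)]
```

A dark, uniform lid patch fits at about 0.86–0.93 rad, so the lid is coming down with the finger.

Call:
play_rows --rows '[[0,[0,-0.0035,0.0095],[0,0,0]],[0,[0,-0.006,0.019],[0,0,0]],[0,[0,-0.0085,0.029],[0,0,0]],[0,[0,-0.01,0.039],[0,0,0]],[0,[0,-0.011,0.049],[0,0,0]],[0,[0,-0.011,0.059],[-0.6,0,0]],[0,[0,-0.0095,0.068],[-3.8,0,0]],[0,[0,-0.007,0.0775],[-7,0,0]],[0,[0,-0.0045,0.0865],[-10,0,0]],[0,[0,-0.0015,0.0955],[-13.2,0,0]]]'

```text
time_s: 26.2
tcp_pos: [0.5753, 0.0168, 0.1265]
ee_rot: [2.91, 0.003, 1.608]
force: [0.6, -0.1, 1.1]
opening: -0.0001
```

Call:
play_rows --rows '[[0,[0,0.0015,0.0095],[-3.2,0,0]],[0,[0,0.004,0.0185],[-6.3,0,0]],[0,[0,0.0065,0.028],[-9.5,0,0]],[0,[0,0.0095,0.037],[-12.6,0,0]],[0,[0,0.013,0.0445],[-15.8,0,0]],[0,[0,0.015,0.049],[-17.5,0,0]],[0,[0,0.017,0.053],[-19,0,0]],[0,[0,0.017,0.053],[-19,0,0]]]'

```text
time_s: 27.0
tcp_pos: [0.6014, 0.0181, 0.077]
ee_rot: [2.585, 0.002, 1.608]
force: [-2.9, -0.7, 0.9]
opening: -0.0001
```

```bash
python3 - <<'E'
from h import *
s=bot.sense();print(s['tcp_pos'],s['ee_rot'],s['force']); rel([lidpose(.05),lidpose(0),lidpose(-.026)])
lidcheck(np.arange(-.1,.8,.03))
E
```

```text
[0.60144512 0.01807195 0.07697091] [2.58480640e+00 1.93148211e-03 1.60802283e+00] [-2.93745858 -0.67803851  0.86923232]
[0.0003, 0.0022, -0.0004] [-0.2, 0.2, -0.0]
[0.0003, 0.0037, 0.0081] [-3.1, 0.2, -0.0]
[0.0004, 0.0047, 0.0126] [-4.6, 0.2, -0.0]
[(np.float64(21.7), 44, 7, -0.07), (np.float64(22.3), 44, 4, 0.02), (np.float64(31.5), 44, 4, -0.01), (np.float64(40.0), 44, 5, -0.04)]
```

Call:
play_rows --rows '[[0,[0,0.001,0.002],[-1,0,0]],[0,[0,0.002,0.004],[-2,0,0]],[0,[0,0.003,0.006],[-2.7,0,0]],[0,[0,0.004,0.008],[-3.3,0,0]],[0,[0,0.0045,0.01],[-4,0,0]],[0,[0,0.0045,0.012],[-4.5,0,0]],[0,[0,0.0045,0.0125],[-4.5,0,0]]]'

```text
time_s: 27.75
tcp_pos: [0.6146, 0.0181, 0.0716]
ee_rot: [2.501, 0.003, 1.608]
force: [-5.4, -0.4, 6.0]
opening: -0.0003
```

```bash
python3 - <<'E'
from h import *
s=bot.sense();print(s['tcp_pos'],s['force'],ori(35).inv().apply(s['force'])[2]); rel([lidpose(-.026)])
E
```

```text
[0.61461145 0.0181409  0.07156649] [-5.44436977 -0.38799492  5.95398578] -8.006326639380196
[0.0008, -0.0037, 0.0007] [0.2, 0.2, 0.0]
```

Normal force is 8 N and rising, the start of the stop. I'll press a little more to be sure of the latch, as in the first press.

Call:
play_rows --rows '[[0,[0,0,0.001],[0,0,0]],[0,[0,0,0.0015],[0,0,0]],[0,[0,0,0.0015],[0,0,0]]]'

```text
time_s: 28.05
tcp_pos: [0.6151, 0.0182, 0.0709]
ee_rot: [2.501, 0.003, 1.609]
force: [-12.5, -1.2, 12.7]
opening: 0.0004
```

Call:
play_rows --rows '[[0,[0,0,-0.002],[0,0,0]],[0,[0,0,-0.005],[0,0,0]],[0,[0,0,-0.01],[0,0,0]],[0,[0,0,-0.016],[0,0,0]],[0,[0,0,-0.022],[0,0,0]],[0,[0,0,-0.022],[0,0,0]]]'

```text
time_s: 28.65
tcp_pos: [0.6021, 0.0176, 0.0886]
ee_rot: [2.5, 0.003, 1.608]
force: [-0.3, 0.7, 0.1]
opening: 0.0002
```

```bash
python3 - <<'E'
from h import *
s=bot.sense();print(s['tcp_pos'],s['force']); lidcheck(np.arange(-.1,.4,.02))
E
```

```text
[0.60211913 0.01755944 0.08860439] [-0.28219132  0.70716071  0.10619126]
[(np.float64(23.9), 44, 4, -0.02), (np.float64(31.9), 43, 4, -0.04), (np.float64(33.5), 43, 6, -0.08), (np.float64(41.2), 43, 4, -0.06)]
```

Call:
play_rows --rows '[[0,[0,0,-0.01],[0,0,0]],[0,[0,0,-0.025],[0,0,0]],[0,[0,0,-0.05],[0,0,0]],[0,[0,0,-0.09],[0,0,0]],[0,[0,0,-0.14],[0,0,0]],[0,[0.02,0.02,-0.18],[0,0,0]],[0,[0.05,0.04,-0.22],[0,0,0]],[0,[0.05,0.04,-0.22],[0,0,0]],[0,[0.05,0.04,-0.22],[0,0,0]],[0,[0.05,0.04,-0.22],[0,0,0]]]'

```text
time_s: 29.7
tcp_pos: [0.4999, 0.0644, 0.2861]
ee_rot: [2.505, 0.003, 1.608]
force: [0.3, -1.4, -0.8]
opening: 0.0001
```

```bash
python3 - <<'E'
from h import *
s=bot.sense();print(s['tcp_pos'],s['force'],s['qd'].round(4)); lidcheck(np.arange(-.1,.4,.02))
a0=cv2.resize(cv2.imread('pics/side0.png'),(560,420)); f=vision.grab_frame('side'); b=f['image'][:,:,::-1]
d=cv2.absdiff(cv2.GaussianBlur(a0,(3,3),0),cv2.GaussianBlur(np.ascontiguousarray(b),(3,3),0)).max(2)
print('lid region diff mean/max/frac>40',d[140:296,142:288].mean(),d[140:296,142:288].max(),(d[140:296,142:288]>40).mean())
# objects
for q,bx in dict(jar=(270,115,305,168),funnel=(280,340,342,410),cap0=(308,232,348,262),cap1=(306,268,346,302),conn=(332,182,358,216),tog=(322,324,374,348)).items():
    r=d[bx[1]:bx[3],bx[0]:bx[2]]; print(q,round(r.mean(),1),(r>40).mean().round(3))
g=cv2.cvtColor(f['image'],cv2.COLOR_RGB2GRAY); u=proj(f,_lp(0)[0])[0]; x,y=map(int,u)
w=g[y-14:y+15,x-14:x+15]; p=np.argwhere(w>np.median(w)+25); print('pad',p.mean(0)[::-1]+[x-14,y-14],'was [267.0,213.5]',len(p))
E
```

```text
[0.49989858 0.06444958 0.28605142] [ 0.31966053 -1.36863548 -0.84501744] [-0.0133  0.024   0.02    0.0002 -0.0038  0.001 ]
[(np.float64(23.1), 42, 4, -0.02), (np.float64(31.1), 42, 4, -0.04), (np.float64(32.0), 41, 6, -0.08), (np.float64(40.2), 42, 5, -0.06)]
lid region diff mean/max/frac>40 2.6579293993677555 13 0.0
jar 2.9 0.0
funnel 3.4 0.0
cap0 3.0 0.0
cap1 3.0 0.0
conn 37.2 0.474
tog 3.2 0.0Traceback (most recent call last):
  File "<stdin>", line 9, in <module>
NameError: name '_lp' is not defined
```

The lid region is identical to the start image (maximum difference 13), so the lid is latched shut. The connector patch differs, which could be shadow or occlusion, so I'll check it.

```bash
python3 - <<'E'
from h import *
for n in('side','top'):
    f=vision.grab_frame(n); hsv=cv2.cvtColor(f['image'],cv2.COLOR_RGB2HSV); b=cv2.inRange(hsv,(105,120,25),(130,255,255)); 
    k,l,st,ce=cv2.connectedComponentsWithStats(b); print(n,[st[i].tolist() for i in range(1,k) if st[i][4]>30])
    print([(round(r['score'],2),np.round(r['box']).tolist()) for r in nets.look_for(f,'connector_mid')[:2]])
    u=proj(f,bot.sense()['tcp_pos'])[0]; print('tcp',u)
E
```

```text
side [[260, 34, 123, 93, 2974], [352, 115, 23, 17, 195], [336, 198, 15, 15, 176], [284, 344, 53, 62, 2221]]
[(0.55, [334.0, 186.0, 354.0, 214.0])]
tcp [306.66449821 159.33171572]
top [[493, 124, 67, 184, 5603], [138, 231, 37, 36, 1033], [338, 254, 15, 15, 75]]
[(0.57, [340.0, 256.0, 354.0, 271.0])]
tcp [262.68821692 209.64623616]
```

The connector is where it was, so the difference was the arm's shadow. Lid, objects and rose all check out, and I'm handing in.

```bash
python3 -c "
from workcell import bot
print(bot.hand_in()); s=bot.sense(); print(s['time_s'],s['force'])"
```

```text
the job is handed in; nothing more can be done
None
the job is handed in; nothing more can be done
```

I put the rose away in the box and handed the job in at about 30 s of the 72 s allowed; `hand_in` gave no verdict.

- **Opening:** I pressed the pad to its stop (about 16 N) and let the lid up under the finger at roughly 0.5 rad/s. Pictures showed it following to about 1.37 rad and standing up by itself afterwards. I did not measure its exact angle at the open stop.
- **Placing:** I gripped the blue rose by its tube and set it down near box x -45, y -58 mm (about 4.5 N at floor contact). A picture after release showed it upright in the right-hand compartment, clear of the fingers, with the lid up. It could not be seen again once the lid was shut.
- **Closing:** I pushed the lid back down to its stop (about 18 N) and let go. It stayed down, and the lid area of the side picture matched the start image (largest difference 13 grey levels).
- **Other objects:** The jar, funnel, both caps and the toggle looked unchanged. The connector's patch differed, but its measured position in both cameras was the same as before, so I put that down to the arm in front of it or its shadow. The orange and turquoise look-alikes were not compared afterwards.

**Disagreements:**
- The real fingertip is about 30 mm short of the reported TCP along the tool. I found this from pad contact, pictures at the rose agreed roughly, and I allowed for it in every later move.
- My picture-based lid angle read about 0.06–0.09 rad low. I relied on the image comparison for the shut check instead.

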